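# Pack a gel casting chamber until it is tight

### The job

Pack the casting chamber: first press the air duster's nozzle cap fully down and let it spring back up, to blow the gap clean. Then stand a filler plate from the rack upright in the gap, flat against the fixed end wall, add the second beside it only if there is room (else leave it in the rack), and push the wedge, foot down, between the plates and the sprung pressure plate until all is pressed together and the pressure plate has given way by a few millimetres, short of its stop. Finish while still gripping the wedge and holding it there; leave the tape roll, dropper bottle and petri dish alone.

Things in the scene. Friction and masses are not known exactly. Their poses are not given: they have to be found in the camera images.
- chamber: Grey open casting chamber, fixed. Origin at worktop level under the middle of the fixed end wall's inner face; x along the wall, y across the gap to the cassette pack, z up. Floor at z 8 mm. End wall y -14 to 0, 104 wide, top z 78. Far wall y 80-92, top z 68. Side walls' inner faces x +-44, tops z 30. Air duster (45 dia) at x 120, y 18. Pieces go in with axes parallel to the chamber's.
- nozzle_top (a point): Centre of the flat top of the duster's white nozzle cap (26 mm dia) as it stands up, 131 mm above the worktop. The cap goes straight down 6 mm, against 2 N at first and 5 N when fully down, and springs back. A thin straw on it points at the gap.
- nozzle (a joint): Travel of the nozzle cap in m: 0 up, 0.006 fully down; above 0.0045 counts as pressed.
- pack: Cassette pack on a thumbscrew, fixed in the chamber, axes parallel to it. Origin at worktop level under the foot of the sprung pressure plate at rest: its y in the chamber frame is the gap G at floor level, 12.5 to 24 mm, different each time. Two plates go in if G is above 17 mm; one plate and the wedge suffice if G is below about 18.5 mm. Top z 75 mm, knob to y +104 mm.
- press_foot (a point): Foot of the face of the aluminium sprung pressure plate, 8 mm above the worktop (chamber floor level), mid-width. The plate is 80 mm wide, top z 75 mm, and leans away from the gap 1 mm per 4 mm of height, like the wedge: the gap at height h above the chamber floor is G + h/4.
- press (a joint): How far the pressure plate is pushed back, m: 0 at rest, 0.008 at its stop. Spring 4 N at rest plus 1.5 N per mm. The wedge first touches with its foot 4 x (13 mm - G + total plate thickness) above the chamber floor; then 4 mm further down gives 1 mm. The downward push this takes, friction included, is about as large as the spring's force.
- rack: Grey rack, fixed, 100 x 185 mm, floor 8 mm thick, slotted posts up to 38 mm. Origin in the middle at worktop level. Places along its y axis at -60, 0 and +60 mm: the plates in the first two in either order, the wedge at +60, all standing on the rack floor with axes parallel to the rack's, to be drawn straight up.
- plate_a_center (a point): White filler plate, 80 mm wide (x), 8 thick (y), body 72 high; a gripping tab 18 wide, 8 thick at x +28 mm rises from the body's top to 112 mm above the foot; 60 g. The point is mid-width, mid-thickness, 56 mm above the foot; z up.
- plate_b_center (a point): The other filler plate, the same but with its tab at x -28 mm, so that the tabs of the two plates stand apart when both are in. Point as for the first.
- wedge_center (a point): White wedge, 76 mm wide (x), 150 high, 100 g. Point on the grip's centre line, 75 mm above the foot; z up. Upright flat face at y -11 mm (to the plates), face sloped 1:4 on the +y side (to the pressure plate): 13 thick at the foot, 31 at the shoulder 72 mm up. Above that the grip: 30 wide (x), 10 thick (y), 72 to 150 mm above the foot, centred on the point.
- tape_roll: Tape roll, 100 mm across, 25 mm high, lying; bystander. Origin at its underside.
- dropper_5: Small brown dropper bottle with pointed cap, 25 x 65 mm, standing; bystander. Origin at its underside.
- petri_1: Petri dish, 62 mm across, 13 mm high; bystander. Origin at its underside.
Mind the look-alikes: they are no part of the job. What is shaped like the part that bears wedge_center but orange is not meant. What is shaped like the part that bears plate_b_center but turquoise is not meant.

How it is judged:
By the outcome, as a careful person would: the job done as asked, in the order asked, and still so for the second after the job is handed in, while the arm keeps its last pose, push and grip.
It also fails if it takes over 72 s, if anything falls off the work surface, if the arm or the gripper's body presses on something with over 40 N, if the wrist force passes 120 N, or if a joint passes its speed limit or range.

### The arm

A 6-joint arm with a two-finger parallel gripper is mounted at the origin on a cart in front of the work surface, level with it; the furniture and walls round the work are solid. World frame = base frame: x ahead of the robot, y to its left, z up, the work surface at z = 0. Lengths are in m, angles in rad, forces in N, time in s.
With the tool pointing down it reaches from about 0.3 to 0.775 m from the base axis. Payload 14.6 kg.
Tool frame: the origin (TCP) lies between the finger pads; the fingertips stand 19 mm ahead of it and the grasp point (between the pads) is the TCP (ctrl.finger_overhang is the distance from the TCP to the fingertips, in m); z points along the fingers, y is the direction in which the jaws open and shut (so a half turn about z gives the same grasp; the last joint's range is limited). The gripper opens to 94 mm and grips with 3 to 60 N. Pads are 16 mm wide; open, the fingers measure 119 mm over their backs; the gripper's body (75 mm by 177 mm) begins 78 mm behind the grasp point.
Start: joints at [1.274, 0.3, 1.521, -0, 1.321, -0.067], TCP at [0.125, 0.536, 0.224] pointing down, gripper open.
Joint ranges: [-3.03, 3.03], [-0.79, 2.21], [0.23, 2.52], [-1.04, 4.18], [0, 3.07], [-2.55, 2.55]. Speed limits (rad/s): [2.22, 2.22, 2.57, 3.14, 3.14, 3.14].

### API

Orientations are given as [roll, pitch, yaw] about the fixed x, y, z axes, in that order (R = Rz(yaw) Ry(pitch) Rx(roll)).
In Python, from station import ctrl gives the robot as it stands.
- The arm moves only by the tool send_rows, never from a script. Its argument "series" is a list of rows, each a list of 7 numbers: the turn, a rotation vector about the tool's x, y, z in degrees, then the shift along the tool's x, y, z in m, then the gripper's target within -1 to 1 (fully open at 1, half-way at 0, shut at -1). A call has 1 to 8 rows; each row is the pose to reach, as a shift and turn from the pose commanded when the call began, along the tool's axes at that moment; what a row does not reach only later rows make up. A row lasts 1/10 s, in which the tool goes at most 50 mm and 8.59 degrees, less where a joint would pass 70% of its speed; a pose out of reach is approached as far as the arm can. A call with a gripper value outside its range is refused whole. The fingers move at their own pace and stop on an object; "force" is the grip in N (left out, the last holds). Time passes only in rows, so rows that repeat a pose let the fingers close. It gives the time, the measured TCP pose, the force and the opening at its end, in the units of the state.
- ctrl.get_obs(): the state, without advancing time (a new reading comes with each control period).
- ctrl.camera(name): name is "scene" or "top"; returns a dict with "pixels" (420x560x3 uint8, red, green, blue), "z_map" (420x560 float32, m along the optical axis (not along the pixel's ray), 0 where there is no reading), "fov_y" (degrees; the focal length in pixels is half the picture's height over the tangent of half this angle, whatever the lens; pixels are square), "cx", "cy" (the principal point, pixels), "R" (3x3) and "t" (3): a world point X has camera coordinates R X + t. Camera axes: x right, y down, z forward; pixel columns grow to the right and rows downward; lengths in m; the calibration is good to about 2 mm. A picture is of the moment at which its call begins.
- ctrl.hand_in(): hands the job in, once; it reports no verdict.
The state is a dict: "time_s": time; "qpos": joint angles; "joint_vel": joint speeds; "tau": joint torques, N m; "ee_pos": TCP position; "eef_rot": TCP orientation; "force": force on the tool from outside, world axes, zero at the start; "moment": the same for the moment, N m; "grip_width": finger opening in m.
Only numpy, scipy, OpenCV 4.12 (cv2) and the standard library are available. Lean on these libraries where they do the work, as an engineer would, in place of code of your own. Each camera call takes 0.05 s, during which the arm holds its last target.

## Working session

There is one attempt and no reset: what is moved stays moved. The work goes in short steps, Python scripts to look and compute and a tool call to move; the robot and the scene stay as the last step left them, time stands still between calls to the robot, and variables do not carry over. Pictures are saved under pics/ and viewed, and the job is handed in when it is done.

Besides the shell and the picture viewer there is one more tool, called after "Call:" in YAML: its name, and indented under it one key for each argument. send_rows: Moves the arm, as the interface text tells. Its arguments: {"type":"object","properties":{"series":{"type":"array"},"force":{"type":"number"}},"required":["series"]}

```bash
ls; mkdir -p pics
cat > h.py <<'E'
import numpy as np, cv2, pickle
from station import ctrl
def snap(name,tag):
    c=ctrl.camera(name); pickle.dump(c,open(f'pics/{tag}.pkl','wb'))
    cv2.imwrite(f'pics/{tag}.png',cv2.cvtColor(c['pixels'],cv2.COLOR_RGB2BGR)); return c
def load(tag): return pickle.load(open(f'pics/{tag}.pkl','rb'))
def f(c): return c['pixels'].shape[0]/2/np.tan(np.radians(c['fov_y'])/2)
def cloud(c):
    h,w=c['z_map'].shape; u,v=np.meshgrid(np.arange(w),np.arange(h)); z=c['z_map']; F=f(c)
    P=np.stack([(u-c['cx'])/F*z,(v-c['cy'])/F*z,z],-1)
    return (P-np.array(c['t']))@np.array(c['R'])
def ray(c,u,v,z0):
    F=f(c);d=np.array([(u-c['cx'])/F,(v-c['cy'])/F,1.]);R=np.array(c['R']);o=-R.T@np.array(c['t']);d=R.T@d
    return o+d*(z0-o[2])/d[2]
def proj(c,X):
    p=np.array(c['R'])@np.array(X)+np.array(c['t']);F=f(c);return p[0]/p[2]*F+c['cx'],p[1]/p[2]*F+c['cy']
E
python3 - <<'E'
from h import *
for n in('scene','top'):
    c=snap(n,n+'0'); print(n,c['fov_y'],c['cx'],c['cy'],-np.array(c['R']).T@c['t'],np.round(c['R'],3).tolist())
print(ctrl.get_obs()); print([a for a in dir(ctrl) if a[0]!='_'])
E
```

```text
pics
scene 55.5456906064271 275.42135659730025 212.4523344246946 [-0.09475733 -0.45160098  0.74646958] [[0.615, -0.788, 0.022], [-0.5, -0.411, -0.762], [0.61, 0.458, -0.647]]
top 47.59869853416687 280.78707753757897 209.78782301265096 [0.42273899 0.00684078 1.45728475] [[0.024, -1.0, 0.008], [-0.997, -0.025, -0.072], [0.072, -0.006, -0.997]]
{'time_s': 0.1, 'qpos': array([ 1.27441494e+00,  3.00442754e-01,  1.52152341e+00, -9.29085466e-06,
        1.32066207e+00, -6.65631648e-02]), 'joint_vel': array([-0.0011773 , -0.00222844, -0.00239413, -0.00032265,  0.00012281,
       -0.00124309]), 'tau': array([-2.08204224e-04, -5.32631993e+01, -3.53285229e+01,  7.09128915e-02,
        2.34872365e-02, -8.33913828e-05]), 'ee_pos': array([0.12521453, 0.53534265, 0.22392625]), 'eef_rot': array([-3.14055877e+00, -5.99008997e-05,  2.91177670e+00]), 'force': array([-0.13377164,  0.54942443,  0.26477751]), 'moment': array([-0.04255938,  0.05202724, -0.00398586]), 'grip_width': 0.09448015237222253}
['MotionError', 'camera', 'finger_overhang', 'get_obs', 'hand_in']
```

View pics/top0.png

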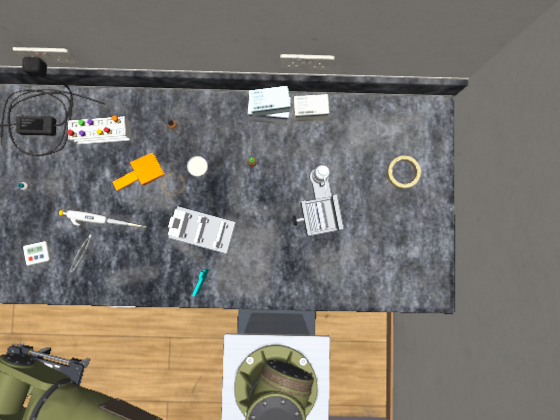

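View pics/scene0.png

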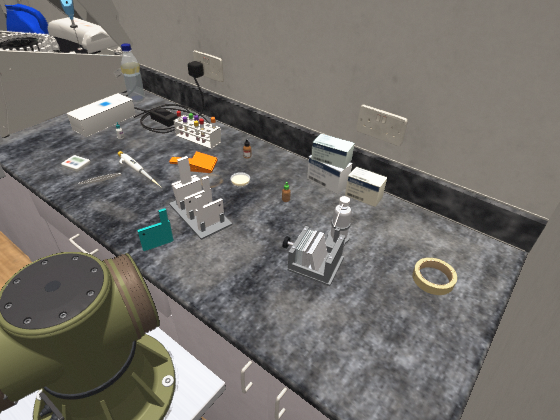

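Run:
```python
from h import *
a=cv2.imread('pics/top0.png'); b=cv2.imread('pics/scene0.png')
cv2.imwrite('pics/t_c.png',cv2.resize(a[150:260,150:350],None,fx=4,fy=4,interpolation=cv2.INTER_CUBIC))
cv2.imwrite('pics/s_c.png',cv2.resize(b[180:290,270:370],None,fx=6,fy=5.4,interpolation=cv2.INTER_CUBIC))
cv2.imwrite('pics/s_r.png',cv2.resize(b[140:250,130:250],None,fx=5,fy=5,interpolation=cv2.INTER_CUBIC))
```

```text
(no output)
```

View pics/t_c.png

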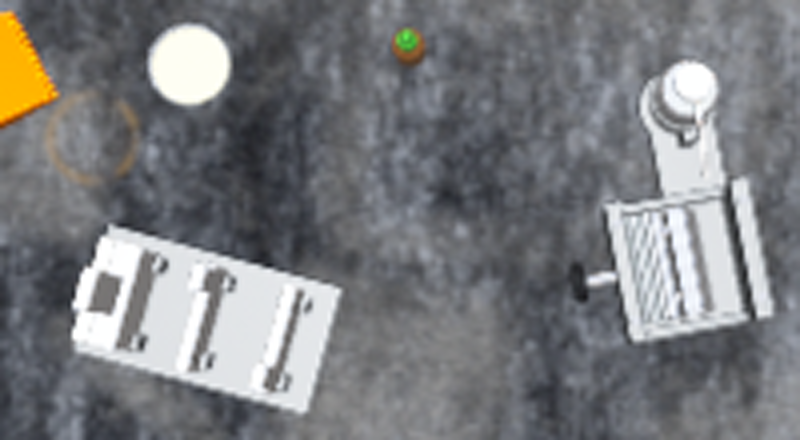

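View pics/s_c.png

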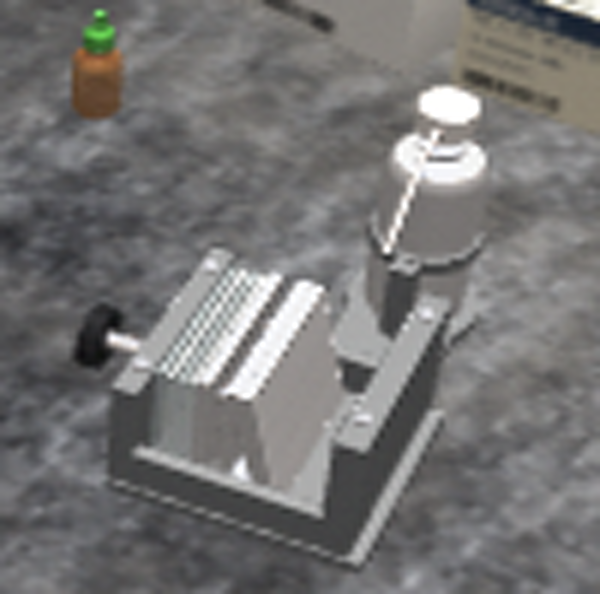

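View pics/s_r.png

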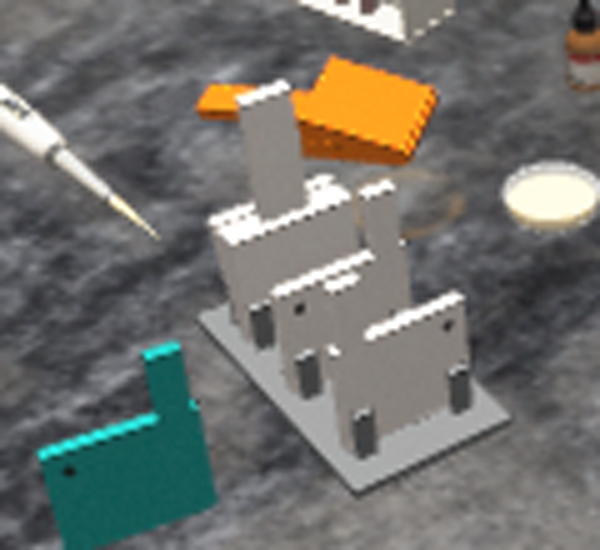

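Run:
```python
from h import *
for n in('top','scene'):
    c=load(n+'0');P=cloud(c);px=c['pixels']
    m=(P[...,2]<0.005)&(c['z_map']>0)&(abs(P[...,2])<.02)&(P[...,0]>.32)&(P[...,0]<.7)
    print(n,'table z',np.median(P[m][:,2]),P[m][:,2].std())
    cm=(P[...,0]>.3)&(P[...,0]<.6)&(P[...,1]>-.25)&(P[...,1]<0)&(P[...,2]>.02)
    rm=(P[...,0]>.25)&(P[...,0]<.6)&(P[...,1]>.1)&(P[...,1]<.4)&(P[...,2]>.02)
    for nm,k in(('ch',cm),('rk',rm)):
        h,e=np.histogram(P[k][:,2],bins=np.arange(.02,.18,.004)); print(nm,[(round(x*1000),int(y)) for x,y in zip(e,h) if y>8], P[k].min(0).round(3),P[k].max(0).round(3))
```

```text
top table z 0.0009835435245345201 0.002590525940830074
ch [(20, 17), (24, 33), (28, 79), (32, 66), (36, 23), (40, 29), (44, 36), (48, 19), (52, 34), (56, 38), (60, 40), (64, 72), (68, 170), (72, 205), (76, 167), (80, 59)] [ 0.452 -0.181  0.02 ] [ 0.599 -0.036  0.122]
rk [(20, 27), (24, 27), (28, 23), (32, 32), (36, 39), (40, 41), (44, 26), (48, 20), (52, 24), (56, 18), (60, 25), (64, 23), (68, 42), (72, 56), (76, 91), (80, 169), (84, 77), (88, 17), (96, 10), (104, 9), (108, 10), (112, 20), (116, 19), (120, 19), (124, 13), (152, 10), (156, 22), (160, 13)] [0.27  0.158 0.02 ] [0.518 0.322 0.165]
scene table z 0.0014118899739142764 0.0014164420841238266
ch [(20, 91), (24, 107), (28, 168), (32, 94), (36, 76), (40, 77), (44, 90), (48, 74), (52, 90), (56, 88), (60, 75), (64, 97), (68, 247), (72, 242), (76, 208), (80, 58)] [ 0.449 -0.186  0.02 ] [ 0.597 -0.037  0.119]
rk [(20, 92), (24, 73), (28, 91), (32, 94), (36, 126), (40, 122), (44, 124), (48, 117), (52, 130), (56, 133), (60, 127), (64, 121), (68, 137), (72, 150), (76, 134), (80, 223), (84, 48), (88, 34), (92, 41), (96, 42), (100, 39), (104, 44), (108, 42), (112, 44), (116, 36), (120, 39), (124, 12), (128, 14), (132, 15), (136, 13), (140, 15), (144, 15), (148, 15), (152, 13), (156, 23)] [0.269 0.156 0.02 ] [0.516 0.323 0.16 ]
```

Run:
```python
from h import *
a=cv2.imread('pics/top0.png'); b=cv2.imread('pics/scene0.png')
def z(im,x0,y0,x1,y1,s,fn):
    o=cv2.resize(im[y0:y1,x0:x1],None,fx=s,fy=s,interpolation=cv2.INTER_CUBIC)
    for k in range(x0,x1,10): cv2.putText(o,str(k),((k-x0)*s,10),0,.35,(0,0,255)); cv2.line(o,((k-x0)*s,0),((k-x0)*s,o.shape[0]),(0,0,255),1) if 0 else cv2.circle(o,((k-x0)*s,14),2,(0,0,255),-1)
    for k in range(y0,y1,10): cv2.putText(o,str(k),(0,(k-y0)*s),0,.35,(0,0,255))
    cv2.imwrite(fn,o)
z(a,290,160,350,240,7,'pics/tz1.png')
z(b,285,190,355,285,6,'pics/sz1.png')
```

```text
(no output)
```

View pics/tz1.png

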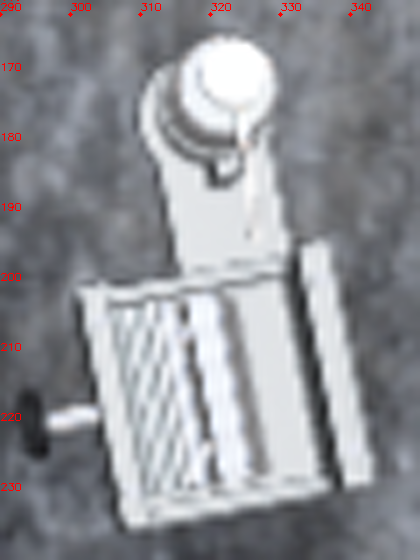

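View pics/sz1.png

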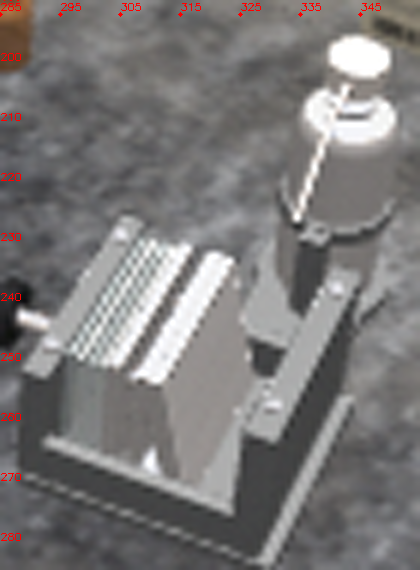

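Run:
```python
from h import *
t=load('top0');s=load('scene0')
T={'in_top':(332.8,195.2),'out_top':(336.3,194.2),'out_bot':(343.2,229),'in_bot':(339.6,229.8)}
for k,(u,v) in T.items(): print('top78',k,ray(t,u,v,.078).round(4))
for k,(u,v) in {'far_tl':(300.3,202.2),'far_bl':(308,235.5)}.items(): print('top68',k,ray(t,u,v,.068).round(4))
for k,(u,v) in {'inner near':(325.5,259.8),'outer near':(331,263),'inner far':(340,236),'outer far':(343.8,238)}.items(): print('sc78',k,ray(s,u,v,.078).round(4))
for k,(u,v) in {'outer near':(288.5,250.5),'inner near':(293,252.5),'outer far':(305,226)}.items(): print('sc68',k,ray(s,u,v,.068).round(4))
# cap top: white blob
for n,c in(('top',t),('sc',s)):
    hsv=cv2.cvtColor(c['pixels'],cv2.COLOR_RGB2HSV)
    m=((hsv[...,2]>225)&(hsv[...,1]<40)).astype(np.uint8)
    nn,l,st,ce=cv2.connectedComponentsWithStats(m)
    for i in range(1,nn):
        if st[i,4]>20 and ((n=='top' and 300<ce[i][0]<345 and 160<ce[i][1]<235) or (n=='sc' and 300<ce[i][0]<355 and 190<ce[i][1]<270)): print(n,st[i],ce[i],ray(c,*ce[i],.131).round(4))
```

```text
top78 in_top [ 0.5692 -0.1525  0.078 ]
top78 out_top [ 0.5724 -0.1627  0.078 ]
top78 out_bot [ 0.4715 -0.1843  0.078 ]
top78 in_bot [ 0.4689 -0.1739  0.078 ]
top68 far_tl [ 0.5473 -0.0588  0.068 ]
top68 far_bl [ 0.4504 -0.0833  0.068 ]
sc78 inner near [ 0.4761 -0.1699  0.078 ]
sc78 outer near [ 0.4756 -0.1849  0.078 ]
sc78 inner far [ 0.5651 -0.1549  0.078 ]
sc78 outer far [ 0.5649 -0.1657  0.078 ]
sc68 outer near [ 0.4544 -0.0814  0.068 ]
sc68 inner near [ 0.4559 -0.0935  0.068 ]
sc68 outer far [ 0.5502 -0.0625  0.068 ]
top [316 166  13  14 123] [322.05691057 171.46341463] [ 0.6298 -0.1151  0.131 ]
top [313 181  18  17 171] [321.73099415 190.22222222] [ 0.5768 -0.1151  0.131 ]
top [334 196   8  33  70] [337.31428571 210.1       ] [ 0.522  -0.1597  0.131 ]
top [325 201  10  28 139] [329.37410072 214.32374101] [ 0.5096 -0.1377  0.131 ]
top [303 202   7  31  60] [305.9        216.66666667] [ 0.5015 -0.0723  0.131 ]
top [312 202  13  28 164] [318.48780488 215.23780488] [ 0.5063 -0.1073  0.131 ]
sc [340 196  10   7  52] [344.5 199. ] [ 0.6357 -0.1179  0.131 ]
sc [336 204  15  12  79] [342.59493671 209.4556962 ] [ 0.5972 -0.1352  0.131 ]
sc [304 231  13  20  50] [309.92 239.26] [ 0.4613 -0.132   0.131 ]
sc [307 232  17  22 102] [315.2254902  242.58823529] [ 0.46   -0.1469  0.131 ]
```

Run:
```python
from h import *
t=load('top0');g=cv2.cvtColor(t['pixels'],cv2.COLOR_RGB2GRAY)
for r in range(198,232,3): print(r,'|',' '.join('%3d'%x for x in g[r,298:348]))
print('z'); P=cloud(t)
for r in range(202,232,6): print(r,'|',' '.join('%3d'%round(x*1000) for x in P[r,298:348,2]))
```

```text
198 |  94 103 124 142 146 129 112 119 119 116 121 124 123 123 117 105 108 120 211 209 186 194 205 219 209 203 205 205 210 213 222 217 161  91  56 210 229 228 227 161 116 111  99  92  96 110 100  97 122 130
201 | 104 130 141 189 215 212 219 214 206 208 205 206 216 218 226 222 217 181 150 152 161 172 154 150 191 203 209 211 217 225 226 227 171  92  63 105 204 226 226 224 143  87  88  85  85  87  94 101 106 110
204 | 121 131  95  74 210 229 228 182 193 196 235 194 196 245 181 227 229 157  99 232 247 245 246 191 137 141 212 226 227 227 226 227 222 135  65  61 192 225 226 222 180 113  89  89  91  98  96  97 107 105
207 | 104 107  93  70 166 215 227 229 171 203 188 213 221 169 232 231 239 206 213 209 238 241 242 212 153 136 172 218 226 227 226 226 226 177  95  63  72 218 230 225 226 145  91 101 101  97  93  91  88  94
210 |  88  99 109  91  64 209 228 227 200 176 188 235 183 196 232 178 227 241 171 101 232 248 245 245 178 130 137 197 224 227 226 226 226 226 152  75  62 159 220 226 221 203 141 102  98  93 101 104 101 108
213 |  97 101  97  89  72 128 214 228 230 168 201 164 225 221 156 236 
[... 1708 characters left out ...]
4  11   6  10   4  31  55  74  80  75  80  70  75  -4   0   2   6  -1  -1  -4  -2
214 |   0   1   0  -6  21  62  68  67  67  64  74  69  75  71  76  72  76  78  75  41  62  76  76  73  74  64  43  23   9   7   6  14  14   7   3  27  46  74  79  76  78  81  75   4   3   1   2  -3   2  -2
220 |  41  42  42  42  -1  14  58  77  67  74  71  73  74  73  72  77  72  70  83  77  29  55  75  72  74  74  63  45  25   8   5   4   9  11   8  15  22  44  62  75  79 1457  81  82  -8   3  -2  -1   2  -1
226 |   2   7   0  -1   0  -2   5  60  66  71  75  68  64  78  70  66  76  71  77  75  78  24  60  76  71  71  70  72  48  27  12   6  13  10  11  12   6  16  43  64  80  80  78  79  76  -2   5  -1   4   7
```

```bash
cat > ch.py <<'E'
from h import *
t=load('top0');g=cv2.cvtColor(t['pixels'],cv2.COLOR_RGB2GRAY).astype(float)
E={k:[] for k in('wallin78','wallout78','wallfoot8','pfoot8','ptop75','farout68')}
def cross(r,a,b,lev): # subpixel column where row r crosses lev between a and b (int)
    return a+(g[r,a]-lev)/(g[r,a]-g[r,b])*(b-a)
for r in range(204,226):
    # find dark strip: min col in 325..342
    lo=328+int(0.24*(r-198)) ; seg=g[r,lo:lo+11]; k=lo+int(np.argmin(seg))
    j=k
    while g[r,j]<145: j+=1
    E['wallin78'].append((cross(r,j-1,j,145),r))
    m=j+1
    while g[r,m]>170: m+=1
    E['wallout78'].append((cross(r,m-1,m,165),r))
    j=k
    while g[r,j]<145: j-=1
    E['wallfoot8'].append((cross(r,j,j+1,145),r))
    while g[r,j]>183 or g[r,j-1]>183 : j-=1
    E['pfoot8'].append((cross(r,j,j+1,183),r))
    while g[r,j]<195: j-=1
    E['ptop75'].append((cross(r,j,j+1,190),r))
    j=298+int(.24*(r-198))
    j=j+3
    while g[r,j]<150 or g[r,j+1]<150: j+=1
    E['farout68'].append((cross(r,j-1,j,150),r))
L={}
for k,p in E.items():
    p=np.array(p); z=int(k[-2:]) if k[-2:].isdigit() else 8
    W=np.array([ray(t,u,v,z/1000) for u,v in p])
    A=np.polyfit(W[:,0],W[:,1],1); res=W[:,1]-np.polyval(A,W[:,0])
    good=abs(res)<2*res.std()+1e-4; A=np.polyfit(W[good,0],W[good,1],1); res=W[good,1]-np.polyval(A,W[good,0])
    L[k]=A; print(k,'yaw',np.degrees(np.arctan(A[0])).round(2),'y@.52',np.polyval(A,.52).round(4),'sd',res.std().round(4),good.sum())
E
python3 ch.py
```

```text
wallin78 yaw 12.05 y@.52 -0.1609 sd 0.0004 22
wallout78 yaw 11.74 y@.52 -0.1738 sd 0.0003 21
wallfoot8 yaw 12.02 y@.52 -0.1615 sd 0.0002 22
pfoot8 yaw 12.22 y@.52 -0.1393 sd 0.0001 22
ptop75 yaw 12.52 y@.52 -0.1232 sd 0.0005 22
farout68 yaw -4.39 y@.52 -0.0641 sd 0.0038 21
```

Run:
```python
from h import *
a=cv2.imread('pics/top0.png'); b=cv2.imread('pics/scene0.png')
def z(im,x0,y0,x1,y1,s,fn):
    o=cv2.resize(im[y0:y1,x0:x1],None,fx=s,fy=s,interpolation=cv2.INTER_NEAREST)
    for k in range(x0,x1,5): cv2.putText(o,str(k),((k-x0)*s,8),0,.3,(0,0,255)); cv2.line(o,((k-x0)*s,10),((k-x0)*s,14),(0,0,255),1)
    for k in range(y0,y1,5): cv2.putText(o,str(k),(0,(k-y0)*s+4),0,.3,(0,0,255))
    cv2.imwrite(fn,o)
z(a,165,202,240,256,10,'pics/tz2.png')
z(b,165,150,235,240,6,'pics/sz2.png')
```

```text
(no output)
```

View pics/tz2.png

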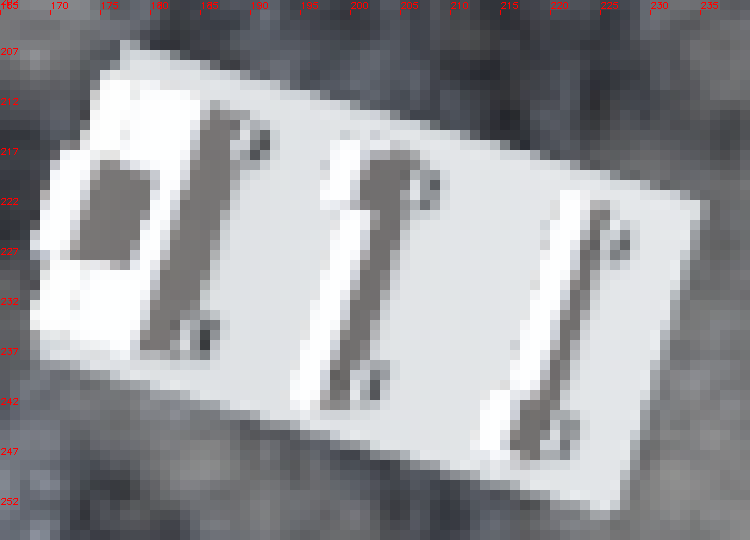

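View pics/sz2.png

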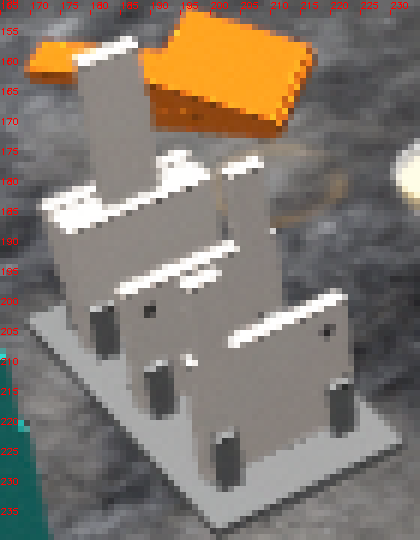

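```bash
cat > rk.py <<'E'
from h import *
t=load('top0');g=cv2.cvtColor(t['pixels'],cv2.COLOR_RGB2GRAY).astype(float)
def sub(pts0,d,lev=165,n=4):
    out=[]
    for p in pts0:
        s=np.arange(-n,n+.01,.25); x=p[0]+s*d[0]; y=p[1]+s*d[1]
        v=cv2.remap(g.astype(np.float32),x.astype(np.float32)[None],y.astype(np.float32)[None],cv2.INTER_LINEAR)[0]
        i=np.where((v[:-1]<lev)&(v[1:]>=lev))[0]
        if len(i)==0: continue
        i=i[0]; k=s[i]+(lev-v[i])/(v[i+1]-v[i])*.25; out.append((p[0]+k*d[0],p[1]+k*d[1]))
    return np.array(out)
def line(p0,p1,d,n=30):
    q=[np.array(p0)+(np.array(p1)-p0)*k for k in np.linspace(.05,.95,n)]
    e=sub(q,d); W=np.array([ray(t,u,v,.008) for u,v in e])[:,:2]
    for _ in range(3):
        c=W.mean(0); u,s,vt=np.linalg.svd(W-c); nrm=vt[1]; r=(W-c)@nrm; W=W[abs(r)<2*r.std()+1e-4]
    return c,vt[0],r.std(),len(W)
up=line((180,206.5),(234,222),(-.27,.96)); lo=line((172,240),(225,254),(.27,-.96)); ri=line((236,224),(227,253),(-.96,-.27))
for nm,l in(('up',up),('lo',lo),('ri',ri)):
    d=l[1]; print(nm,l[0].round(4),'ang',np.degrees(np.arctan2(d[1],d[0])).round(2),l[2:],)
yaw=np.radians(-15.3)
for yd in(-14.8,-15.3,-15.8):
    yaw=np.radians(yd);ex=np.array([np.cos(yaw),np.sin(yaw)]);ey=np.array([-np.sin(yaw),np.cos(yaw)])
    print(yd,'xu',up[0]@ex,'xl',lo[0]@ex,'w',(up[0]-lo[0])@ex, 'yr',ri[0]@ey, 'origin',(ex*((up[0]+lo[0])@ex/2)+ey*(ri[0]@ey+.0925)).round(4))
E
python3 rk.py
```

```text
up [0.5093 0.2217] ang -103.73 (np.float64(0.0003657090772566407), 30)
lo [0.4124 0.2411] ang -103.8 (np.float64(0.00032566288799259677), 29)
ri [0.4373 0.1485] ang 166.27 (np.float64(0.0002068285742631002), 29)
-14.8 xu 0.4357486828834746 xl 0.33716292836491146 w 0.09858575451856322 yr 0.2552923387831157 origin [0.4625 0.2375]
-15.3 xu 0.43272619016498387 xl 0.3341969775581663 w 0.09852921260681759 yr 0.25864134057427934 origin [0.4625 0.2375]
-15.8 xu 0.4296707436717445 xl 0.33120557635768394 w 0.0984651673140606 yr 0.26197064582598756 origin [0.4626 0.2375]
```

```bash
cat > model.py <<'E'
from h import *
def fr(x,y,deg):
    a=np.radians(deg); return lambda p:np.array([x+p[0]*np.cos(a)-p[1]*np.sin(a), y+p[0]*np.sin(a)+p[1]*np.cos(a), p[2]])
RK=fr(.4625,.2375,-13.75); CH=fr(.519,-.1614,12.05)
E
python3 - <<'E'
from model import *
import itertools
def box(x0,x1,y0,y1,z0,z1):
    c=list(itertools.product((x0,x1),(y0,y1),(z0,z1)));return [(c[i],c[j]) for i in range(8) for j in range(i) if sum(a!=b for a,b in zip(c[i],c[j]))==1]
mm=lambda s:[(np.array(a)/1000,np.array(b)/1000) for a,b in s]
R=mm(box(-50,50,-92.5,92.5,0,8)+box(19,37,-4,4,80,120)+box(-37,-19,-64,-56,80,120)+box(-15,15,55,65,80,158)+box(-40,40,-64,-56,8,80)+box(-40,40,-4,4,8,80)+box(-38,38,49,49.1,8,80))
C=mm(box(-52,52,-14,0,0,78)+box(-52,52,80,92,0,68)+box(-40,40,21,21,8,8)+box(107,133,5,31,131,131)+box(-40,40,38,38,75,75))
for n,s,cr in(('top',6,((165,200,245,258),(290,160,350,240))),('scene',6,((163,150,235,240),(283,190,355,285)))):
    c=load(n+'0')
    for i,(x0,y0,x1,y1) in enumerate(cr):
        im=cv2.cvtColor(c['pixels'],cv2.COLOR_RGB2BGR)[y0:y1,x0:x1]
        o=cv2.resize(im,None,fx=s,fy=s,interpolation=cv2.INTER_NEAREST)
        for F,S in((RK,R),(CH,C)):
            for a,b in S:
                p=[tuple(int(round((q-o0+.5)*s)) for q,o0 in zip(proj(c,F(w)),(x0,y0))) for w in(a,b)]
                cv2.line(o,p[0],p[1],(0,0,255),1)
        cv2.imwrite(f'pics/ov_{n}{i}.png',o)
a=[cv2.imread(f'pics/ov_{n}{i}.png') for n in('top','scene') for i in(0,1)]
for k in(0,2):
    h=max(a[k].shape[0],a[k+1].shape[0]); cv2.imwrite(f'pics/ov{k}.png',np.hstack([cv2.copyMakeBorder(x,0,h-x.shape[0],0,0,0) for x in a[k:k+2]])[:600])
    print(a[k].shape,a[k+1].shape)
E
```

```text
(348, 480, 3) (480, 360, 3)
(540, 432, 3) (570, 432, 3)
```

View pics/ov0.png

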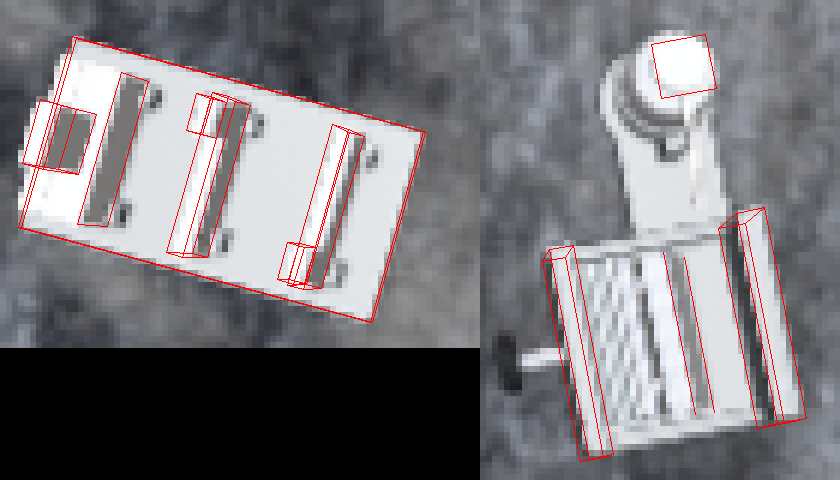

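View pics/ov2.png

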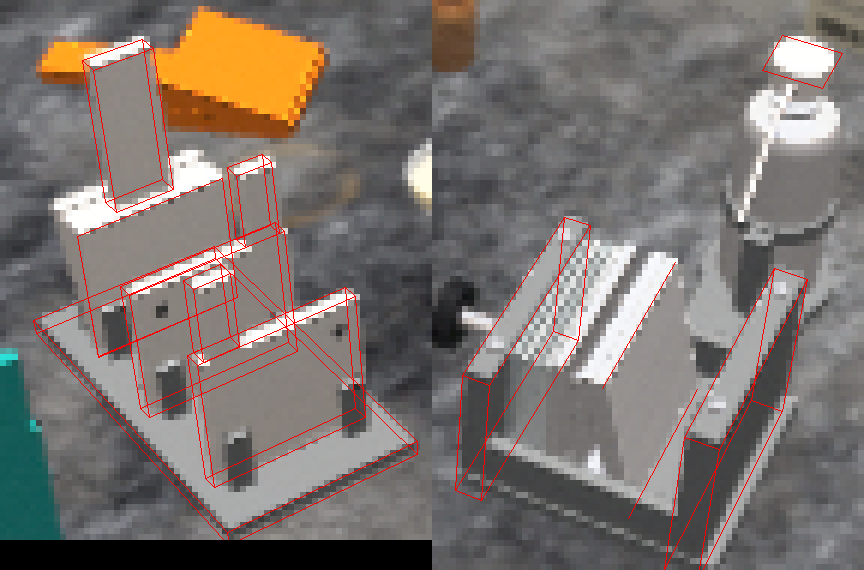

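```bash
cat > go.py <<'E'
from model import *
from scipy.spatial.transform import Rotation as Ro
import sys
def st(): 
    o=ctrl.get_obs(); return o
def row(p,yawdeg,o=None):
    "shift/turn from the measured pose to tool-down pose at p with tool yaw"
    o=o or ctrl.get_obs(); R=Ro.from_euler('xyz',o['eef_rot']); T=Ro.from_euler('xyz',[180,0,yawdeg],degrees=True)
    d=R.inv().apply(np.array(p)-o['ee_pos']); r=(R.inv()*T).as_rotvec(degrees=True)
    print('t',round(o['time_s'],2),'ee',o['ee_pos'].round(4),'yaw',np.degrees(o['eef_rot'][2]).round(2),'F',o['force'].round(1),'w',round(o['grip_width'],4),'q6',o['qpos'][5].round(2))
    print('turn',r.round(2),'shift',d.round(4))
YC=180+12.05; YR=180-13.75
E
python3 -c "
from go import *
row([.632,-.117,.27],YC)"
```

```text
t 0.1 ee [0.1252 0.5353 0.2239] yaw 166.83 F [-0.1  0.5  0.3] w 0.0945 q6 -0.07
turn [-6.000e-02 -2.000e-02 -2.522e+01] shift [-0.6421 -0.5198 -0.0456]
```

Call:
send_rows:
  series:
    - [0,0,-25.2,-0.642,-0.52,-0.046,-1]
    - [0,0,-25.2,-0.642,-0.52,-0.046,-1]
    - [0,0,-25.2,-0.642,-0.52,-0.046,-1]
    - [0,0,-25.2,-0.642,-0.52,-0.046,-1]
    - [0,0,-25.2,-0.642,-0.52,-0.046,-1]
    - [0,0,-25.2,-0.642,-0.52,-0.046,-1]
    - [0,0,-25.2,-0.642,-0.52,-0.046,-1]
    - [0,0,-25.2,-0.642,-0.52,-0.046,-1]
  force: 20

```text
time_s: 0.9
ee_pos: [0.3649, 0.2266, 0.2463]
eef_rot: [3.142, 0.0, -2.931]
force: [-0.2, 0.5, -0.1]
grip_width: 0.0335
```

```bash
python3 -c "
from go import *
row([.632,-.117,.27],YC)"
```

```text
t 0.9 ee [0.3649 0.2266 0.2463] yaw -167.96 F [-0.2  0.5 -0.1] w 0.0335 q6 -1.31
turn [ 0.    0.01 -0.01] shift [-0.1896 -0.3917 -0.0237]
```

Call:
send_rows:
  series:
    - [0,0,0,-0.189,-0.391,-0.024,-1]
    - [0,0,0,-0.189,-0.391,-0.024,-1]
    - [0,0,0,-0.189,-0.391,-0.024,-1]
    - [0,0,0,-0.189,-0.391,-0.024,-1]
    - [0,0,0,-0.189,-0.391,-0.024,-1]
    - [0,0,0,-0.189,-0.391,-0.024,-1]
    - [0,0,0,-0.189,-0.391,-0.024,-1]
    - [0,0,0,-0.189,-0.391,-0.024,-1]

```text
time_s: 1.7
ee_pos: [0.61, -0.0889, 0.268]
eef_rot: [3.141, -0.0, -2.932]
force: [0.9, 0.3, -0.2]
grip_width: 0.0004
```

Call:
send_rows:
  series:
    - [0,0,0,0,0,0,-1]
    - [0,0,0,0,0,0,-1]

```text
time_s: 1.9
ee_pos: [0.609, -0.0876, 0.2671]
eef_rot: [3.141, -0.002, -2.933]
force: [-1.7, 0.7, -0.0]
grip_width: 0.0007
```

```bash
python3 -c "
from go import *
row([.632,-.117,.16],YC)"
```

```text
t 1.9 ee [ 0.609  -0.0876  0.2671] yaw -168.05 F [-1.7  0.7 -0. ] w 0.0007 q6 -1.98
turn [ 0.05 -0.09 -0.1 ] shift [-0.0165 -0.0337  0.1071]
```

Call:
send_rows:
  series:
    - [0,0,0,-0.0165,-0.034,0.03,-1]
    - [0,0,0,-0.0165,-0.034,0.06,-1]
    - [0,0,0,-0.0165,-0.034,0.095,-1]
    - [0,0,0,-0.0165,-0.034,0.107,-1]
    - [0,0,0,-0.0165,-0.034,0.107,-1]

```text
time_s: 2.4
ee_pos: [0.6316, -0.1157, 0.1605]
eef_rot: [3.141, -0.002, -2.93]
force: [0.2, -0.7, 0.1]
grip_width: 0.0005
```

```bash
python3 -c "
from go import *
row([.632,-.117,.143],YC)
for n in('scene','top'):
  c=snap(n,n+'1')
a=cv2.imread('pics/scene1.png')[120:290,260:400]; b=cv2.imread('pics/top1.png')[120:260,260:400]
cv2.imwrite('pics/v1.png',np.hstack([cv2.resize(a,(400,480)),cv2.resize(b,(400,480))]))"
```

```text
t 2.4 ee [ 0.6316 -0.1157  0.1605] yaw -167.9 F [ 0.2 -0.7  0.1] w 0.0005 q6 -2.02
turn [ 0.06 -0.12  0.05] shift [-0.0001 -0.0014  0.0175]
```

View pics/v1.png

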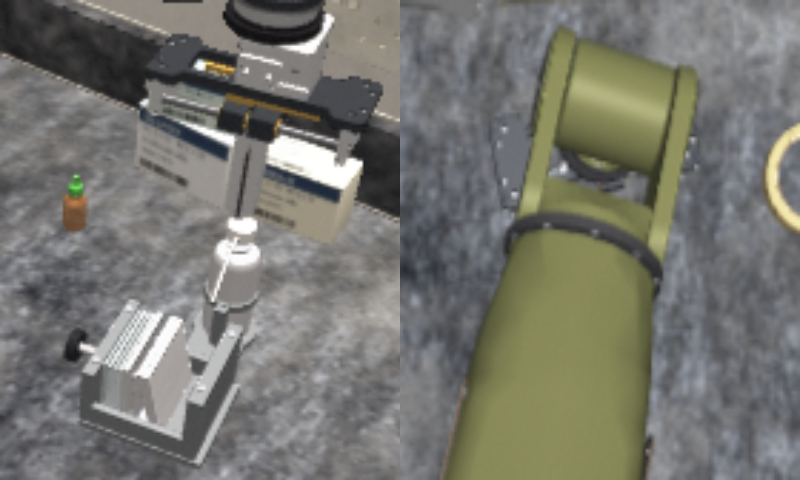

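Call:
send_rows:
  series:
    - [0,0,0,0,-0.002,0.006,-1]
    - [0,0,0,0,-0.002,0.01,-1]
    - [0,0,0,0,-0.002,0.012,-1]
    - [0,0,0,0,-0.002,0.014,-1]

```text
time_s: 2.9
ee_pos: [0.6329, -0.1189, 0.1476]
eef_rot: [-3.141, 0.0, -2.932]
force: [-0.6, 0.5, 4.1]
grip_width: 0.0004
```

Call:
send_rows:
  series:
    - [0,0,0,0,0,0.001,-1]
    - [0,0,0,0,0,0.002,-1]
    - [0,0,0,0,0,0.0025,-1]
    - [0,0,0,0,0,0.0025,-1]

```text
time_s: 3.3
ee_pos: [0.6329, -0.1189, 0.145]
eef_rot: [-3.141, 0.0, -2.932]
force: [-0.7, -0.5, 4.3]
grip_width: 0.0004
```

Call:
send_rows:
  series:
    - [0,0,0,0,0,0.001,-1]
    - [0,0,0,0,0,0.002,-1]
    - [0,0,0,0,0,0.002,-1]

```text
time_s: 3.6
ee_pos: [0.633, -0.1189, 0.1441]
eef_rot: [-3.141, 0.001, -2.932]
force: [-4.7, 0.4, 15.3]
grip_width: 0.0006
```

```bash
python3 -c "
from go import *
p=RK([-.028,-.060,.104]); print('b',p,'a',RK([.028,0,.104]),'w',RK([0,.06,.135]))
row([p[0],p[1],.25],YR)"
```

```text
b [0.42104127 0.18587468 0.104     ] a [0.48969758 0.2308448  0.104     ] w [0.47676115 0.29578052 0.135     ]
t 3.6 ee [ 0.633  -0.1189  0.1441] yaw -167.96 F [-4.7  0.4 15.3] w 0.0006 q6 -2.02
turn [-2.000e-02  7.000e-02  2.579e+01] shift [ 0.1436  0.3422 -0.1062]
```

Call:
send_rows:
  series:
    - [0,0,0,0,0,-0.01,-1]
    - [0,0,0,0,0,-0.05,-1]
    - [0,0,0,0,0,-0.1,-1]
    - [0,0,8,0.02,0.045,-0.106,-1]
    - [0,0,16,0.04,0.09,-0.106,-1]
    - [0,0,24,0.06,0.135,-0.106,-1]
    - [0,0,25.8,0.08,0.18,-0.106,-0.36]
    - [0,0,25.8,0.1,0.225,-0.106,-0.36]

```text
time_s: 4.4
ee_pos: [0.4865, 0.0818, 0.2485]
eef_rot: [3.142, -0.0, 2.9]
force: [1.2, 1.1, 0.2]
grip_width: 0.0131
```

```bash
python3 -c "
from go import *
p=RK([-.028,-.060,.104])
for n in('scene','top'): snap(n,n+'2')
row([p[0],p[1],.2],YR)
cv2.imwrite('pics/v2.png',cv2.resize(cv2.imread('pics/scene2.png')[180:290,260:380],None,fx=5,fy=5))"
```

```text
t 4.5 ee [0.4856 0.0838 0.2491] yaw 166.47 F [ 0.6 -0.1  0.3] w 0.0207 q6 -1.24
turn [ 0.04 -0.02  0.22] shift [0.0866 0.0841 0.0492]
```

View pics/v2.png

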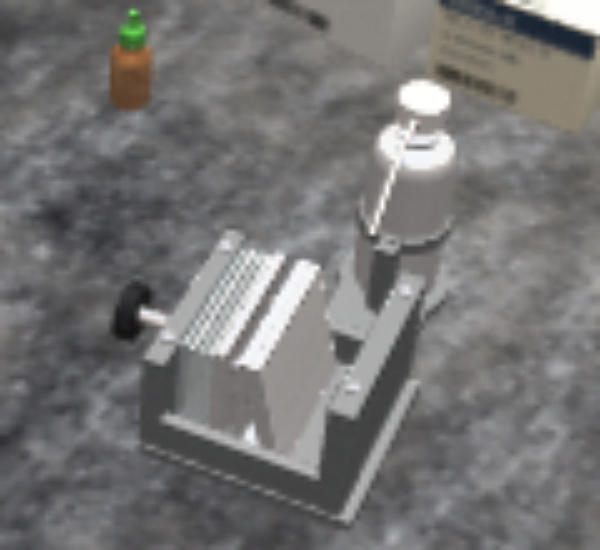

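Nozzle cap is back up (cap at about scene pixel 345,200). On to plate b.

Call:
send_rows:
  series:
    - [0,0,0.2,0.035,0.034,0.0,-0.36]
    - [0,0,0.2,0.065,0.064,0.01,-0.36]
    - [0,0,0.2,0.0866,0.0841,0.04,-0.36]
    - [0,0,0.2,0.0866,0.0841,0.08,-0.36]
    - [0,0,0.2,0.0866,0.0841,0.09,-0.36]
    - [0,0,0.2,0.0866,0.0841,0.09,-0.36]

```text
time_s: 5.1
ee_pos: [0.4239, 0.1822, 0.1581]
eef_rot: [-3.14, -0.002, 2.897]
force: [0.1, 0.0, -0.1]
grip_width: 0.0299
```

```bash
python3 -c "
from go import *
p=RK([-.028,-.060,.104])
for n in('scene','top'): snap(n,n+'3')
row(p,YR)
cv2.imwrite('pics/v3.png',cv2.resize(cv2.imread('pics/scene3.png')[130:250,140:270],None,fx=5,fy=5))"
```

```text
t 5.2 ee [0.425  0.1824 0.1601] yaw 165.98 F [0.6 0.5 1.2] w 0.0298 q6 -1.0
turn [ 0.04  0.06 -0.27] shift [0.0047 0.0024 0.0561]
```

View pics/v3.png

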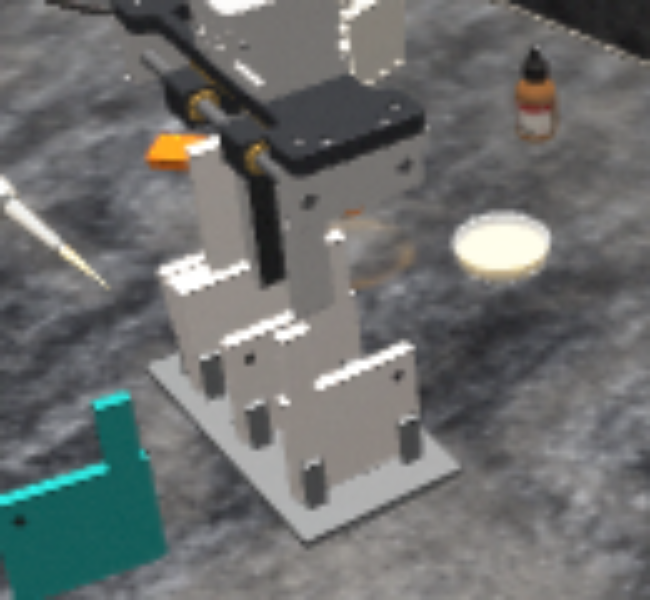

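Call:
send_rows:
  series:
    - [0,0,-0.3,0.0045,0.0024,0.0,-0.36]
    - [0,0,-0.3,0.0045,0.0024,0.01,-0.36]
    - [0,0,-0.3,0.0045,0.0024,0.012,-0.36]

```text
time_s: 5.5
ee_pos: [0.42, 0.186, 0.1462]
eef_rot: [-3.141, -0.0, 2.903]
force: [-0.3, 0.3, -0.4]
grip_width: 0.0303
```

```bash
python3 -c "
from go import *
row(RK([-.028,-.060,.104]),YR)"
```

```text
t 5.5 ee [0.42   0.186  0.1462] yaw 166.34 F [-0.3  0.3 -0.4] w 0.0303 q6 -1.0
turn [-0.01 -0.01  0.09] shift [-0.0011  0.0001  0.0422]
```

Call:
send_rows:
  series:
    - [0,0,0,-0.001,0,0.02,-0.36]
    - [0,0,0,-0.001,0,0.038,-0.36]
    - [0,0,0,-0.001,0,0.042,-0.36]
    - [0,0,0,-0.001,0,0.042,-0.36]

```text
time_s: 5.9
ee_pos: [0.421, 0.1858, 0.1046]
eef_rot: [-3.141, -0.001, 2.903]
force: [0.2, 1.1, 0.2]
grip_width: 0.0299
```

Call:
send_rows:
  series:
    - [0,0,0,0,0,0,-0.95]
    - [0,0,0,0,0,0,-0.95]
    - [0,0,0,0,0,0,-0.95]
    - [0,0,0,0,0,0,-0.95]
    - [0,0,0,0,0,0,-0.95]
  force: 40

```text
time_s: 6.4
ee_pos: [0.421, 0.1848, 0.1053]
eef_rot: [-3.139, 0.0, 2.903]
force: [-3.5, -10.9, 8.4]
grip_width: 0.0081
```

```bash
python3 -c "
from go import *
row(RK([-.028,-.060,.104]),YR)"
```

```text
t 6.4 ee [0.421  0.1848 0.1053] yaw 166.36 F [ -3.5 -10.9   8.4] w 0.0081 q6 -1.0
turn [-0.14  0.01  0.11] shift [0.0002 0.001  0.0013]
```

Call:
send_rows:
  series:
    - [0,0,0,0,-0.001,0,-0.95]
    - [0,0,0,0,-0.001,0,-0.95]

```text
time_s: 6.6
ee_pos: [0.4208, 0.184, 0.1053]
eef_rot: [-3.14, 0.0, 2.903]
force: [-2.8, -8.5, 7.2]
grip_width: 0.0082
```

Call:
send_rows:
  series:
    - [0,0,0,0,-0.002,-0.002,-0.95]
    - [0,0,0,0,-0.002,-0.004,-0.95]

```text
time_s: 6.8
ee_pos: [0.4204, 0.1829, 0.109]
eef_rot: [3.141, 0.0, 2.903]
force: [0.4, 0.4, 0.5]
grip_width: 0.0075
```

Call:
send_rows:
  series:
    - [0,0,0,0,0,-0.01,-0.95]
    - [0,0,0,0,0,-0.025,-0.95]
    - [0,0,0,0,0,-0.045,-0.95]
    - [0,0,0,0,0,-0.075,-0.95]
    - [0,0,0,0,0,-0.105,-0.95]
    - [0,0,0,0,0,-0.115,-0.95]
    - [0,0,0,0,0,-0.115,-0.95]

```text
time_s: 7.5
ee_pos: [0.4208, 0.1832, 0.225]
eef_rot: [3.14, 0.002, 2.903]
force: [1.1, 1.2, -1.9]
grip_width: 0.0077
```

```bash
python3 -c "
from go import *
for n in('scene','top'): snap(n,n+'4')
cv2.imwrite('pics/v4.png',cv2.resize(cv2.imread('pics/scene4.png')[60:250,140:300],None,fx=4,fy=3))
row(CH([-.028,.006,.21]),YC)"
```

```text
t 7.6 ee [0.4201 0.1829 0.2227] yaw 166.34 F [-0.3  0.2 -0.6] w 0.0079 q6 -1.0
turn [-2.000e-02 -7.000e-02 -2.571e+01] shift [-0.1497 -0.3179  0.0128]
```

View pics/v4.png

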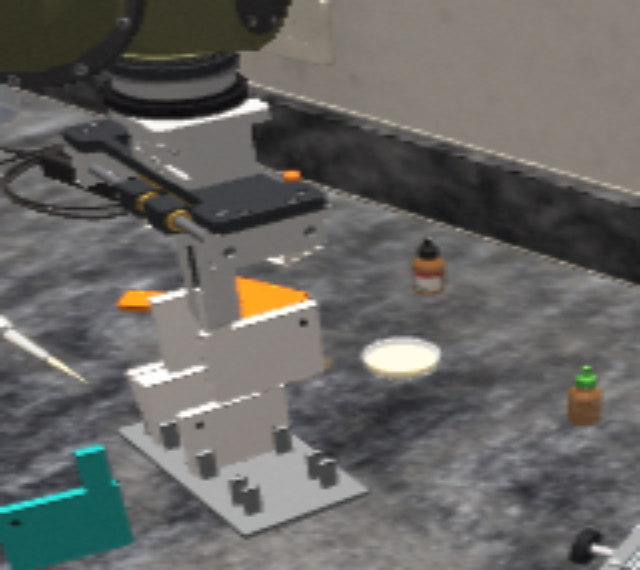

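```bash
python3 -c "
from go import *
row(CH([-.028,.010,.22]),YC)"
```

```text
t 7.6 ee [0.4201 0.1829 0.2227] yaw 166.34 F [-0.3  0.2 -0.6] w 0.0079 q6 -1.0
turn [-2.000e-02 -7.000e-02 -2.571e+01] shift [-0.1479 -0.3143  0.0028]
```

Call:
send_rows:
  series:
    - [0,0,-3,-0.015,-0.03,0.003,-0.95]
    - [0,0,-7,-0.033,-0.07,0.003,-0.95]
    - [0,0,-12,-0.052,-0.11,0.003,-0.95]
    - [0,0,-17,-0.072,-0.152,0.003,-0.95]
    - [0,0,-21,-0.092,-0.195,0.003,-0.95]
    - [0,0,-24,-0.112,-0.237,0.003,-0.95]
    - [0,0,-25.7,-0.13,-0.275,0.003,-0.95]
    - [0,0,-25.7,-0.14,-0.3,0.003,-0.95]

```text
time_s: 8.4
ee_pos: [0.4852, -0.1441, 0.2189]
eef_rot: [3.14, -0.002, -2.932]
force: [0.3, -0.0, -0.2]
grip_width: 0.0077
```

```bash
python3 -c "
from go import *
row(CH([-.028,.010,.2]),YC)"
```

```text
t 8.4 ee [ 0.4852 -0.1441  0.2189] yaw -168.0 F [ 0.3 -0.  -0.2] w 0.0077 q6 -2.14
turn [ 0.07 -0.13 -0.05] shift [-0.0015 -0.014   0.0189]
```

Call:
send_rows:
  series:
    - [0,0,0,-0.0015,-0.01,0.01,-0.95]
    - [0,0,0,-0.0015,-0.014,0.018,-0.95]
    - [0,0,0,-0.0015,-0.014,0.018,-0.95]
    - [0,0,0,-0.0015,-0.014,0.018,-0.95]

```text
time_s: 8.8
ee_pos: [0.4898, -0.1539, 0.2023]
eef_rot: [3.141, -0.001, -2.931]
force: [1.1, -0.1, 0.0]
grip_width: 0.0076
```

```bash
python3 -c "
from go import *
for n in('scene','top'): snap(n,n+'5')
cv2.imwrite('pics/v5.png',cv2.resize(cv2.imread('pics/scene5.png')[170:290,270:380],None,fx=5,fy=5))
row(CH([-.028,.010,.2]),YC)"
```

```text
t 8.9 ee [ 0.4901 -0.1541  0.203 ] yaw -167.9 F [ 0.6 -0.1 -0.7] w 0.0079 q6 -2.16
turn [-0.01  0.02  0.05] shift [ 0.0012 -0.0032  0.003 ]
```

View pics/v5.png

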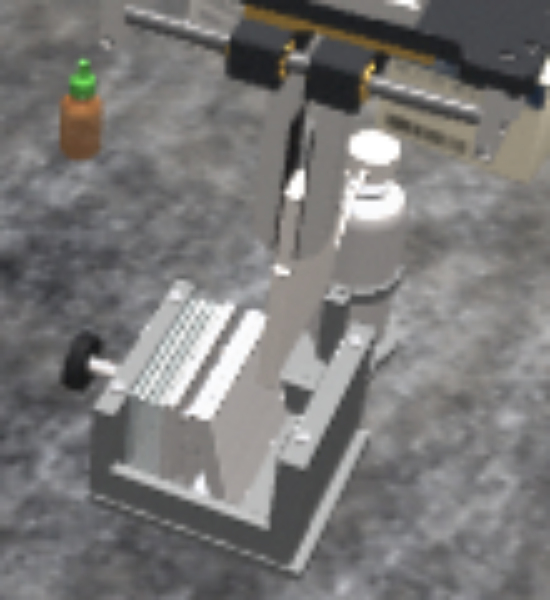

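```bash
cat > ovp.py <<'E'
from go import *
import itertools
def box(x0,x1,y0,y1,z0,z1):
    c=list(itertools.product((x0,x1),(y0,y1),(z0,z1)));return [(np.array(c[i])/1e3,np.array(c[j])/1e3) for i in range(8) for j in range(i) if sum(a!=b for a,b in zip(c[i],c[j]))==1]
def ov(tag,crop,s,fn,extra):
    c=load(tag);x0,y0,x1,y1=crop
    o=cv2.resize(cv2.cvtColor(c['pixels'],cv2.COLOR_RGB2BGR)[y0:y1,x0:x1],None,fx=s,fy=s,interpolation=cv2.INTER_CUBIC)
    for F,S,col in extra:
        for a,b in S:
            p=[tuple(int(round((q-o0+.5)*s)) for q,o0 in zip(proj(c,F(w)),(x0,y0))) for w in(a,b)]
            cv2.line(o,p[0],p[1],col,1)
    cv2.imwrite(fn,o)
E
python3 - <<'E'
from ovp import *
F=fr(.4901,-.1541,12.1)
ov('scene5',(280,180,370,290),5,'pics/v5o.png',[(F,box(-12,68,-4,4,203-97,203-25),(0,0,255)),(CH,box(-52,52,-14,0,78,78)+box(-44,44,0,80,30,30)+box(-52,52,80,92,68,68),(0,255,0))])
E
```

```text
(no output)
```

View pics/v5o.png

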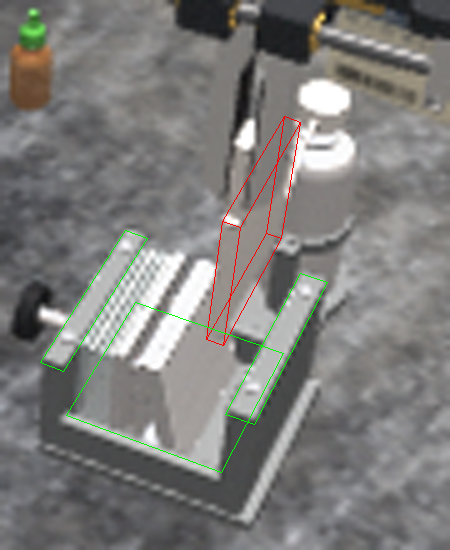

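Call:
send_rows:
  series:
    - [0,0,0,0.001,-0.003,0.005,-0.95]
    - [0,0,0,0.001,-0.003,0.02,-0.95]
    - [0,0,0,0.001,-0.003,0.035,-0.95]
    - [0,0,0,0.001,-0.003,0.05,-0.95]
    - [0,0,0,0.001,-0.003,0.05,-0.95]

```text
time_s: 9.4
ee_pos: [0.4888, -0.1577, 0.1511]
eef_rot: [3.14, -0.002, -2.931]
force: [-0.6, 0.3, -0.2]
grip_width: 0.0077
```

```bash
python3 -c "
from go import *
row(CH([-.028,.010,.11]),YC)"
```

```text
t 9.4 ee [ 0.4888 -0.1577  0.1511] yaw -167.95 F [-0.6  0.3 -0.2] w 0.0077 q6 -2.16
turn [ 0.09 -0.14 -0.  ] shift [-0.0009  0.      0.0411]
```

Call:
send_rows:
  series:
    - [0,0,0,-0.0005,0,0.012,-0.95]
    - [0,0,0,-0.0005,0,0.024,-0.95]
    - [0,0,0,-0.0005,0,0.034,-0.95]
    - [0,0,0,-0.0005,0,0.04,-0.95]
    - [0,0,0,-0.0005,0,0.041,-0.95]
    - [0,0,0,-0.0005,0,0.041,-0.95]

```text
time_s: 10.0
ee_pos: [0.4902, -0.1581, 0.1118]
eef_rot: [3.142, -0.0, -2.932]
force: [-0.3, -0.5, -0.8]
grip_width: 0.0081
```

```bash
python3 -c "
from go import *
row(CH([-.028,.004,.11]),YC)"
```

```text
t 10.0 ee [ 0.4902 -0.1581  0.1118] yaw -167.97 F [-0.3 -0.5 -0.8] w 0.0081 q6 -2.16
turn [ 0.   -0.   -0.02] shift [ 0.0005 -0.0053  0.0018]
```

Call:
send_rows:
  series:
    - [0,0,0,0,-0.002,0,-0.95]
    - [0,0,0,0,-0.004,0,-0.95]
    - [0,0,0,0,-0.004,0,-0.95]

```text
time_s: 10.3
ee_pos: [0.4911, -0.1623, 0.1121]
eef_rot: [-3.141, 0.0, -2.932]
force: [-0.8, 0.0, -0.6]
grip_width: 0.0076
```

Call:
send_rows:
  series:
    - [0,0,0,0,-0.001,0,-0.95]
    - [0,0,0,0,-0.002,0,-0.95]
    - [0,0,0,0,-0.002,0,-0.95]

```text
time_s: 10.6
ee_pos: [0.4913, -0.1635, 0.1119]
eef_rot: [3.141, -0.0, -2.932]
force: [-0.9, 4.4, 2.5]
grip_width: 0.0079
```

Call:
send_rows:
  series:
    - [0,0,0,0,0.0005,0.002,-0.95]
    - [0,0,0,0,0.0005,0.004,-0.95]
    - [0,0,0,0,0.0005,0.006,-0.95]
    - [0,0,0,0,0.0005,0.006,-0.95]

```text
time_s: 11.0
ee_pos: [0.4912, -0.1634, 0.1055]
eef_rot: [3.142, -0.0, -2.932]
force: [-0.1, 0.9, -1.4]
grip_width: 0.0078
```

Call:
send_rows:
  series:
    - [0,0,0,0,0,0.001,-0.95]
    - [0,0,0,0,0,0.0015,-0.95]
    - [0,0,0,0,0,0.0015,-0.95]

```text
time_s: 11.3
ee_pos: [0.4912, -0.1635, 0.1053]
eef_rot: [-3.141, 0.0, -2.932]
force: [-6.5, 2.7, 14.2]
grip_width: 0.0079
```

Call:
send_rows:
  series:
    - [0,0,0,0,0,-0.0012,-0.95]
    - [0,0,0,0,-0.0003,-0.0012,-0.95]
    - [0,0,0,0,-0.0003,-0.0012,-0.4]
    - [0,0,0,0,-0.0003,-0.0012,-0.4]
    - [0,0,0,0,-0.0003,-0.0012,-0.4]
    - [0,0,0,0,-0.0003,-0.0012,-0.4]

```text
time_s: 11.9
ee_pos: [0.4913, -0.1638, 0.1054]
eef_rot: [-3.141, 0.0, -2.932]
force: [-0.4, 0.1, 0.7]
grip_width: 0.028
```

Call:
send_rows:
  series:
    - [0,0,0,0,0,-0.02,-0.4]
    - [0,0,0,0,0,-0.06,-0.4]
    - [0,0,0,0,0,-0.1,-0.36]
    - [0,0,0,0,0,-0.13,-0.36]

```text
time_s: 12.3
ee_pos: [0.4915, -0.1638, 0.238]
eef_rot: [-3.14, 0.002, -2.932]
force: [-0.1, -0.1, 0.1]
grip_width: 0.03
```

```bash
cat >> model.py <<'E'
RK=fr(.4617,.2347,-13.75)
E
python3 -c "
from go import *
for n in('scene','top'): snap(n,n+'6')
cv2.imwrite('pics/v6.png',cv2.resize(cv2.imread('pics/scene6.png')[170:290,270:380],None,fx=5,fy=5))
p=RK([.028,0,.145]); print(p)
row([p[0],p[1],.23],YR)"
```

```text
[0.48889758 0.2280448  0.145     ]
t 12.4 ee [ 0.4925 -0.1642  0.2396] yaw -167.97 F [ 0.7 -0.8 -0.8] w 0.0303 q6 -2.17
turn [-0.15  0.37 25.78] shift [-0.0782  0.3845  0.0085]
```

View pics/v6.png

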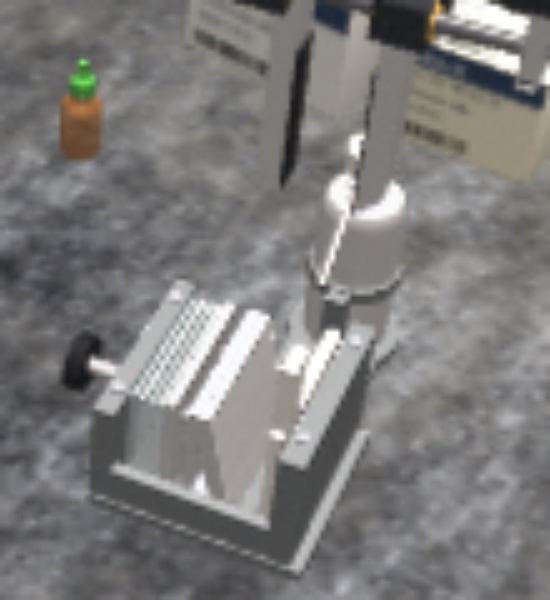

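Call:
send_rows:
  series:
    - [0,0,4,-0.01,0.04,0.008,-0.36]
    - [0,0,10,-0.02,0.088,0.008,-0.36]
    - [0,0,16,-0.03,0.136,0.008,-0.36]
    - [0,0,21,-0.04,0.184,0.008,-0.36]
    - [0,0,25,-0.05,0.232,0.008,-0.36]
    - [0,0,25.8,-0.058,0.28,0.008,-0.36]
    - [0,0,25.8,-0.066,0.328,0.008,-0.36]
    - [0,0,25.8,-0.074,0.365,0.008,-0.36]

```text
time_s: 13.2
ee_pos: [0.4868, 0.2112, 0.2266]
eef_rot: [-3.141, -0.001, 2.902]
force: [0.3, -1.1, 0.1]
grip_width: 0.03
```

```bash
python3 -c "
from go import *
p=RK([.028,0,.145]); print(p)
row([p[0],p[1],.18],YR)"
```

```text
[0.48889758 0.2280448  0.145     ]
t 13.2 ee [0.4868 0.2112 0.2266] yaw 166.3 F [ 0.3 -1.1  0.1] w 0.03 q6 -0.99
turn [-0.03 -0.04  0.05] shift [0.0019 0.0169 0.0466]
```

Call:
send_rows:
  series:
    - [0,0,0,0.002,0.0135,0.015,-0.36]
    - [0,0,0,0.002,0.0165,0.04,-0.36]
    - [0,0,0,0.002,0.0165,0.07,-0.36]
    - [0,0,0,0.002,0.0165,0.077,-0.36]
    - [0,0,0,0.002,0.0165,0.077,-0.36]

```text
time_s: 13.7
ee_pos: [0.4892, 0.2245, 0.1492]
eef_rot: [-3.14, -0.002, 2.901]
force: [0.3, 0.8, 0.7]
grip_width: 0.0298
```

```bash
python3 -c "
from go import *
for n in('scene','top'): snap(n,n+'7')
cv2.imwrite('pics/v7.png',cv2.resize(cv2.imread('pics/scene7.png')[130:250,140:270],None,fx=5,fy=5))
row(RK([.028,0,.1045]),YR)"
```

```text
t 13.8 ee [0.4901 0.2249 0.1514] yaw 166.2 F [ 0.7 -0.2 -0.3] w 0.03 q6 -0.97
turn [ 0.03  0.05 -0.05] shift [0.002  0.0027 0.0469]
```

View pics/v7.png

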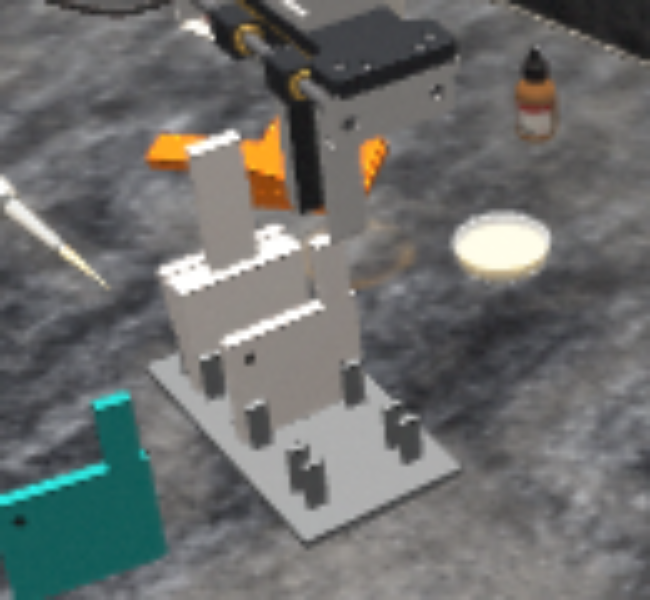

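Call:
send_rows:
  series:
    - [0,0,0,0.002,0.0027,0,-0.36]
    - [0,0,0,0.002,0.0027,0.015,-0.36]
    - [0,0,0,0.002,0.0027,0.032,-0.36]
    - [0,0,0,0.002,0.0027,0.044,-0.36]
    - [0,0,0,0.002,0.0027,0.047,-0.36]
    - [0,0,0,0.002,0.0027,0.047,-0.36]

```text
time_s: 14.4
ee_pos: [0.4884, 0.2284, 0.1037]
eef_rot: [3.142, 0.0, 2.901]
force: [1.0, 0.4, 1.4]
grip_width: 0.0302
```

```bash
python3 -c "
from go import *
row(RK([.028,0,.1045]),YR)"
```

```text
t 14.4 ee [0.4884 0.2284 0.1037] yaw 166.23 F [1.  0.4 1.4] w 0.0302 q6 -0.96
turn [ 0.    0.   -0.02] shift [-0.0006 -0.0002 -0.0008]
```

Call:
send_rows:
  series:
    - [0,0,0,0,0,0,-0.95]
    - [0,0,0,0,0,0,-0.95]
    - [0,0,0,0,0,0,-0.95]
    - [0,0,0,0,0,0,-0.95]
    - [0,0,0,0,0,0,-0.95]
  force: 40

```text
time_s: 14.9
ee_pos: [0.4884, 0.2281, 0.1039]
eef_rot: [-3.141, 0.0, 2.901]
force: [-1.9, -2.4, 5.1]
grip_width: 0.0077
```

Call:
send_rows:
  series:
    - [0,0,0,0,-0.0003,-0.004,-0.95]
    - [0,0,0,0,-0.0003,-0.015,-0.95]
    - [0,0,0,0,0,-0.03,-0.95]
    - [0,0,0,0,0,-0.05,-0.95]
    - [0,0,0,0,0,-0.08,-0.95]
    - [0,0,0,0,0,-0.11,-0.95]
    - [0,0,0,0,0,-0.12,-0.95]

```text
time_s: 15.6
ee_pos: [0.489, 0.2287, 0.227]
eef_rot: [3.139, 0.004, 2.901]
force: [0.2, 0.5, -0.4]
grip_width: 0.008
```

```bash
python3 -c "
from go import *
row(CH([.028,.016,.222]),YC)"
```

```text
t 15.6 ee [0.489  0.2287 0.227 ] yaw 166.24 F [ 0.2  0.5 -0.4] w 0.008 q6 -0.96
turn [  0.12   0.26 -25.81] shift [-0.1401 -0.3452  0.0046]
```

Call:
send_rows:
  series:
    - [0,0,-3,-0.015,-0.035,0.003,-0.95]
    - [0,0,-7,-0.033,-0.08,0.003,-0.95]
    - [0,0,-12,-0.05,-0.125,0.003,-0.95]
    - [0,0,-17,-0.068,-0.17,0.003,-0.95]
    - [0,0,-21,-0.086,-0.215,0.003,-0.95]
    - [0,0,-24,-0.104,-0.258,0.003,-0.95]
    - [0,0,-25.8,-0.12,-0.297,0.003,-0.95]
    - [0,0,-25.8,-0.131,-0.325,0.003,-0.95]

```text
time_s: 16.4
ee_pos: [0.538, -0.121, 0.2198]
eef_rot: [3.141, -0.001, -2.932]
force: [-0.4, 0.2, -1.8]
grip_width: 0.008
```

```bash
python3 -c "
from go import *
row(CH([.028,.016,.2]),YC)"
```

```text
t 16.4 ee [ 0.538  -0.121   0.2198] yaw -167.98 F [-0.4  0.2 -1.8] w 0.008 q6 -2.07
turn [ 0.02 -0.04 -0.03] shift [-0.001  -0.0196  0.0198]
```

Call:
send_rows:
  series:
    - [0,0,0,-0.001,-0.01,0.01,-0.95]
    - [0,0,0,-0.001,-0.016,0.02,-0.95]
    - [0,0,0,-0.001,-0.018,0.02,-0.95]
    - [0,0,0,-0.001,-0.018,0.02,-0.95]

```text
time_s: 16.8
ee_pos: [0.5428, -0.135, 0.2001]
eef_rot: [3.141, -0.001, -2.931]
force: [-0.2, -0.9, -0.4]
grip_width: 0.0075
```

```bash
python3 -c "
from ovp import *
row(CH([.028,.015,.15]),YC)
o=ctrl.get_obs();snap('scene','scene8');e=o['ee_pos']
F=fr(e[0],e[1],12.05)
ov('scene8',(280,170,380,290),5,'pics/v8.png',[(F,box(-68,12,-4,4,e[2]*1e3-96,e[2]*1e3-24),(0,0,255)),(CH,box(-52,52,-14,0,78,78)+box(-40,40,0,8,80,80),(0,255,0))])"
```

```text
t 16.8 ee [ 0.5428 -0.135   0.2001] yaw -167.91 F [-0.2 -0.9 -0.4] w 0.0075 q6 -2.09
turn [ 0.03 -0.04  0.04] shift [ 0.0008 -0.0059  0.0501]
```

View pics/v8.png

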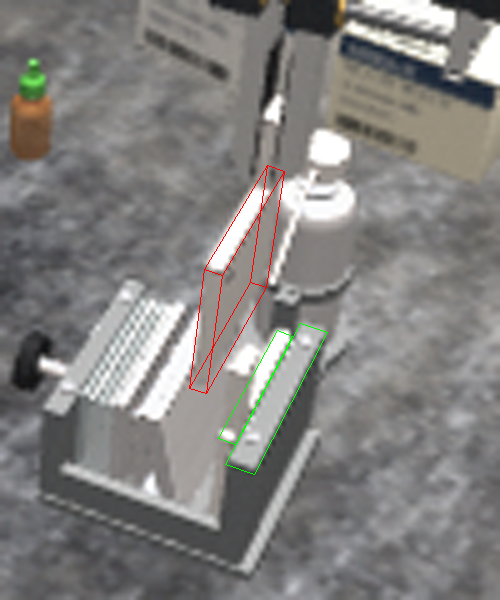

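Call:
send_rows:
  series:
    - [0,0,0,0.001,-0.006,0.002,-0.95]
    - [0,0,0,0.001,-0.006,0.012,-0.95]
    - [0,0,0,0.001,-0.006,0.028,-0.95]
    - [0,0,0,0.001,-0.006,0.044,-0.95]
    - [0,0,0,0.001,-0.006,0.052,-0.95]
    - [0,0,0,0.001,-0.006,0.052,-0.95]

```text
time_s: 17.45
ee_pos: [0.5427, -0.1417, 0.1472]
eef_rot: [3.141, -0.002, -2.931]
force: [0.1, 0.3, 0.3]
grip_width: 0.0075
```

```bash
python3 -c "
from go import *
row(CH([.028,.015,.115]),YC)"
```

```text
t 17.45 ee [ 0.5427 -0.1417  0.1472] yaw -167.96 F [0.1 0.3 0.3] w 0.0075 q6 -2.1
turn [ 0.06 -0.1  -0.01] shift [-0.0008  0.0007  0.0322]
```

Call:
send_rows:
  series:
    - [0,0,0,0,0.0003,0.008,-0.95]
    - [0,0,0,0,0.0003,0.017,-0.95]
    - [0,0,0,0,0.0003,0.025,-0.95]
    - [0,0,0,0,0.0003,0.032,-0.95]
    - [0,0,0,0,0.0003,0.032,-0.95]
    - [0,0,0,0,0.0003,0.032,-0.95]

```text
time_s: 18.05
ee_pos: [0.5432, -0.1418, 0.1165]
eef_rot: [3.142, -0.0, -2.932]
force: [-0.2, 0.0, -0.6]
grip_width: 0.008
```

```bash
python3 -c "
from go import *
row(CH([.028,.0122,.1055]),YC)"
```

```text
t 18.05 ee [ 0.5432 -0.1418  0.1165] yaw -167.97 F [-0.2  0.  -0.6] w 0.008 q6 -2.1
turn [ 0.   -0.01 -0.02] shift [-0.0003 -0.002   0.011 ]
```

Call:
send_rows:
  series:
    - [0,0,0,0,-0.0005,0.004,-0.95]
    - [0,0,0,0,-0.0005,0.008,-0.95]
    - [0,0,0,0,-0.001,0.0105,-0.95]
    - [0,0,0,0,-0.001,0.0105,-0.95]

```text
time_s: 18.45
ee_pos: [0.5432, -0.1427, 0.1055]
eef_rot: [3.141, -0.001, -2.932]
force: [-0.5, 0.4, 0.5]
grip_width: 0.0076
```

Call:
send_rows:
  series:
    - [0,0,0,0,-0.001,0.0,-0.95]
    - [0,0,0,0,-0.0015,0.0,-0.95]
    - [0,0,0,0,-0.0015,0.0,-0.95]

```text
time_s: 18.75
ee_pos: [0.5437, -0.1441, 0.1061]
eef_rot: [3.141, 0.0, -2.932]
force: [-0.0, 1.5, -0.4]
grip_width: 0.0076
```

Call:
send_rows:
  series:
    - [0,0,0,0,-0.0005,0.001,-0.95]
    - [0,0,0,0,-0.0005,0.002,-0.95]
    - [0,0,0,0,-0.0005,0.003,-0.95]
    - [0,0,0,0,-0.0005,0.003,-0.95]

```text
time_s: 19.15
ee_pos: [0.5439, -0.1441, 0.1038]
eef_rot: [3.141, 0.001, -2.931]
force: [-3.8, 5.4, 9.6]
grip_width: 0.0081
```

Floor and plate contact. Release and back off.

Call:
send_rows:
  series:
    - [0,0,0,0,0.0003,-0.001,-0.95]
    - [0,0,0,0,0.0003,-0.001,-0.45]
    - [0,0,0,0,0.0003,-0.001,-0.45]
    - [0,0,0,0,0.0003,-0.001,-0.45]
    - [0,0,0,0,0.0003,-0.001,-0.45]

```text
time_s: 19.65
ee_pos: [0.5437, -0.1445, 0.1039]
eef_rot: [-3.141, -0.0, -2.932]
force: [-0.4, 0.5, 0.4]
grip_width: 0.0259
```

Call:
send_rows:
  series:
    - [0,0,0,0,0,-0.02,-0.45]
    - [0,0,0,0,0,-0.06,-0.4]
    - [0,0,0,0,0,-0.1,-0.36]
    - [0,0,0,0,0,-0.14,-0.36]
    - [0,0,0,0,0,-0.155,-0.36]

```text
time_s: 20.15
ee_pos: [0.5444, -0.1446, 0.2632]
eef_rot: [-3.139, 0.005, -2.931]
force: [0.7, -0.6, 0.1]
grip_width: 0.0301
```

```bash
python3 -c "
from go import *
for n in('scene','top'): snap(n,n+'9')
cv2.imwrite('pics/v9.png',cv2.resize(cv2.imread('pics/scene9.png')[180:290,270:370],None,fx=5,fy=5,interpolation=cv2.INTER_CUBIC))
p=RK([0,.06,.13]); print(p)
row([p[0],p[1],.26],YR)"
```

```text
[0.47596115 0.29298052 0.13      ]
t 20.25 ee [ 0.5443 -0.1446  0.2613] yaw -167.97 F [ 0.6  0.1 -0.5] w 0.0304 q6 -2.11
turn [-0.08  0.23 25.78] shift [-2.440e-02  4.422e-01  4.000e-04]
```

View pics/v9.png

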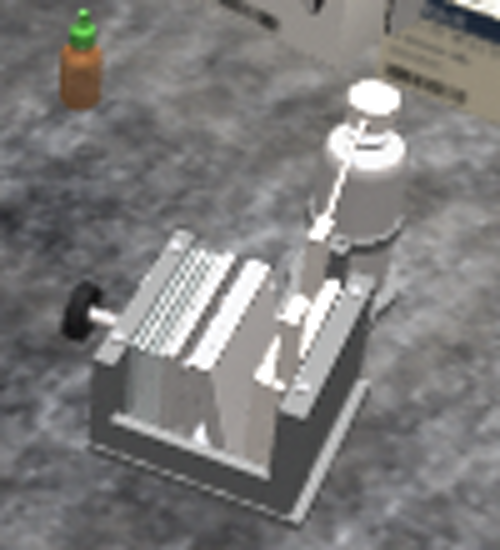

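Call:
send_rows:
  series:
    - [0,0,4,-0.002,0.04,0,-0.36]
    - [0,0,10,-0.005,0.088,0,-0.36]
    - [0,0,16,-0.008,0.136,0,-0.36]
    - [0,0,21,-0.011,0.184,0,-0.36]
    - [0,0,25,-0.014,0.232,0,-0.36]
    - [0,0,25.8,-0.017,0.28,0,-0.36]
    - [0,0,25.8,-0.02,0.328,0,-0.36]
    - [0,0,25.8,-0.022,0.376,0,-0.36]

```text
time_s: 21.05
ee_pos: [0.4858, 0.2297, 0.2573]
eef_rot: [-3.14, -0.002, 2.901]
force: [0.9, 0.2, -0.3]
grip_width: 0.0301
```

```bash
python3 -c "
from go import *
p=RK([0,.06,.138])
row([p[0],p[1],.2],YR)"
```

```text
t 21.05 ee [0.4858 0.2297 0.2573] yaw 166.23 F [ 0.9  0.2 -0.3] w 0.0301 q6 -0.96
turn [-0.07 -0.09 -0.02] shift [0.0246 0.0592 0.0573]
```

Call:
send_rows:
  series:
    - [0,0,0,0.014,0.035,0,-0.36]
    - [0,0,0,0.0235,0.056,0.01,-0.36]
    - [0,0,0,0.0235,0.058,0.04,-0.36]
    - [0,0,0,0.0235,0.058,0.057,-0.36]
    - [0,0,0,0.0235,0.058,0.057,-0.36]

```text
time_s: 21.55
ee_pos: [0.4764, 0.2894, 0.1981]
eef_rot: [-3.137, -0.005, 2.902]
force: [0.3, 0.6, 0.8]
grip_width: 0.0302
```

```bash
python3 -c "
from go import *
snap('scene','scene10')
cv2.imwrite('pics/v10.png',cv2.resize(cv2.imread('pics/scene10.png')[100:240,120:260],None,fx=4,fy=4,interpolation=cv2.INTER_CUBIC))
row(RK([0,.06,.138]),YR)"
```

```text
t 21.6 ee [0.4772 0.2896 0.2002] yaw 166.23 F [ 0.5  0.6 -0.4] w 0.0302 q6 -0.85
turn [-0.13 -0.15 -0.02] shift [0.0018 0.0032 0.0622]
```

View pics/v10.png

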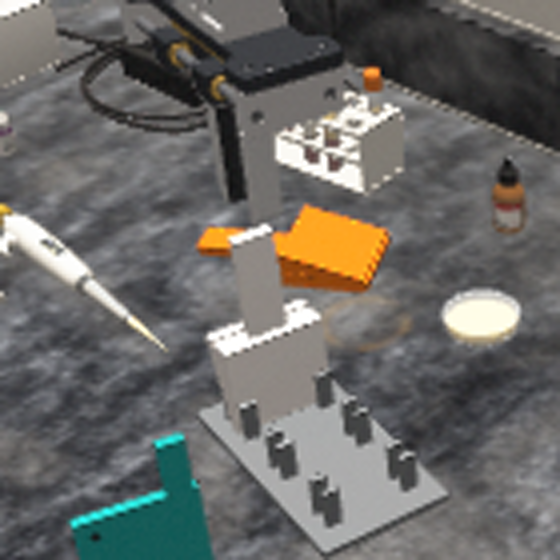

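Fingers are above the wedge grip. Descend.

Call:
send_rows:
  series:
    - [0,0,0,0.0015,0.003,0.005,-0.36]
    - [0,0,0,0.0015,0.003,0.02,-0.36]
    - [0,0,0,0.0015,0.003,0.04,-0.36]
    - [0,0,0,0.0015,0.003,0.057,-0.36]
    - [0,0,0,0.0015,0.003,0.062,-0.36]
    - [0,0,0,0.0015,0.003,0.062,-0.36]

```text
time_s: 22.2
ee_pos: [0.4771, 0.2932, 0.1401]
eef_rot: [-3.142, -0.0, 2.901]
force: [0.7, -0.0, 0.9]
grip_width: 0.0301
```

```bash
python3 -c "
from go import *
row(RK([0,.06,.138]),YR)"
```

```text
t 22.2 ee [0.4771 0.2932 0.1401] yaw 166.22 F [ 0.7 -0.   0.9] w 0.0301 q6 -0.84
turn [-0.   -0.01 -0.03] shift [ 0.0011 -0.0005  0.0021]
```

Call:
send_rows:
  series:
    - [0,0,0,0.001,-0.0005,0.002,-0.36]
    - [0,0,0,0.001,-0.0005,0.002,-0.95]
    - [0,0,0,0.001,-0.0005,0.002,-0.95]
    - [0,0,0,0.001,-0.0005,0.002,-0.95]
    - [0,0,0,0.001,-0.0005,0.002,-0.95]
    - [0,0,0,0.001,-0.0005,0.002,-0.95]
  force: 60

```text
time_s: 22.8
ee_pos: [0.4761, 0.2928, 0.1384]
eef_rot: [-3.142, 0.0, 2.901]
force: [-1.4, -2.6, 5.6]
grip_width: 0.0097
```

Call:
send_rows:
  series:
    - [0,0,0,0,-0.0003,-0.004,-0.95]
    - [0,0,0,0,-0.0003,-0.015,-0.95]
    - [0,0,0,0,0,-0.03,-0.95]
    - [0,0,0,0,0,-0.05,-0.95]
    - [0,0,0,0,0,-0.08,-0.95]
    - [0,0,0,0,0,-0.115,-0.95]
    - [0,0,0,0,0,-0.14,-0.95]

```text
time_s: 23.5
ee_pos: [0.476, 0.2931, 0.2811]
eef_rot: [3.14, 0.002, 2.901]
force: [1.3, -0.2, -1.8]
grip_width: 0.01
```

```bash
python3 -c "
from go import *
row(CH([0,.030,.275]),YC)"
```

```text
t 23.5 ee [0.476  0.2931 0.2811] yaw 166.24 F [ 1.3 -0.2 -1.8] w 0.01 q6 -0.84
turn [  0.08   0.12 -25.81] shift [-0.1368 -0.4042  0.0056]
```

Call:
send_rows:
  series:
    - [0,0,-3,-0.012,-0.035,0.003,-0.95]
    - [0,0,-7,-0.027,-0.08,0.003,-0.95]
    - [0,0,-12,-0.042,-0.125,0.003,-0.95]
    - [0,0,-17,-0.057,-0.17,0.003,-0.95]
    - [0,0,-21,-0.073,-0.215,0.003,-0.95]
    - [0,0,-24,-0.088,-0.26,0.003,-0.95]
    - [0,0,-25.8,-0.103,-0.304,0.003,-0.95]
    - [0,0,-25.8,-0.117,-0.346,0.003,-0.95]

```text
time_s: 24.3
ee_pos: [0.5071, -0.0729, 0.276]
eef_rot: [-3.141, 0.001, -2.931]
force: [0.8, -0.5, -0.7]
grip_width: 0.0097
```

```bash
python3 -c "
from go import *
row(CH([0,.030,.24]),YC)"
```

```text
t 24.3 ee [ 0.5071 -0.0729  0.276 ] yaw -167.91 F [ 0.8 -0.5 -0.7] w 0.0097 q6 -2.0
turn [-0.02  0.07  0.04] shift [ 0.0069 -0.059   0.036 ]
```

Call:
send_rows:
  series:
    - [0,0,0,0.003,-0.035,0.0,-0.95]
    - [0,0,0,0.006,-0.055,0.0,-0.95]
    - [0,0,0,0.006,-0.058,0.01,-0.95]
    - [0,0,0,0.006,-0.058,0.03,-0.95]
    - [0,0,0,0.006,-0.058,0.036,-0.95]
    - [0,0,0,0.006,-0.058,0.036,-0.95]

```text
time_s: 24.9
ee_pos: [0.5132, -0.1281, 0.2384]
eef_rot: [3.141, -0.001, -2.931]
force: [0.5, -0.5, -0.8]
grip_width: 0.0096
```

```bash
python3 -c "
from ovp import *
row(CH([0,.0285,.195]),YC)
o=ctrl.get_obs();snap('scene','scene11');e=o['ee_pos']*1
F=fr(e[0],e[1],12.05); z=e[2]*1e3-130.4
ov('scene11',(280,170,380,290),5,'pics/v11.png',[(F,box(-38,38,-11,-11,z,z+72)+box(-38,38,-11,2,z,z)+box(-38,38,-11,20,z+72,z+72),(0,0,255)),(CH,box(-40,40,0,16,80,80),(0,255,0))])"
```

```text
t 24.9 ee [ 0.5132 -0.1281  0.2384] yaw -167.92 F [ 0.5 -0.5 -0.8] w 0.0096 q6 -2.1
turn [ 0.05 -0.07  0.03] shift [ 0.0012 -0.0053  0.0434]
```

View pics/v11.png

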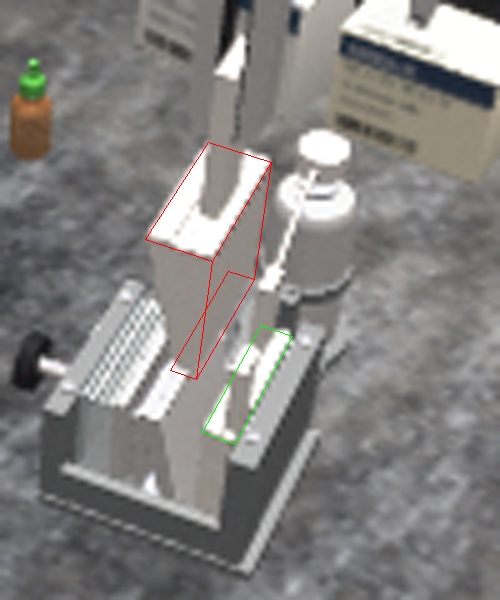

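Call:
send_rows:
  series:
    - [0,0,0,0.001,-0.005,0,-0.95]
    - [0,0,0,0.001,-0.005,0.004,-0.95]
    - [0,0,0,0.001,-0.005,0.02,-0.95]
    - [0,0,0,0.001,-0.005,0.036,-0.95]
    - [0,0,0,0.001,-0.005,0.043,-0.95]
    - [0,0,0,0.001,-0.005,0.043,-0.95]

```text
time_s: 25.55
ee_pos: [0.5133, -0.134, 0.1954]
eef_rot: [3.141, -0.001, -2.932]
force: [0.2, -0.5, -0.1]
grip_width: 0.0098
```

```bash
python3 -c "
from go import *
row(CH([0,.0275,.185]),YC)"
```

```text
t 25.55 ee [ 0.5133 -0.134   0.1954] yaw -167.97 F [ 0.2 -0.5 -0.1] w 0.0098 q6 -2.11
turn [ 0.04 -0.06 -0.02] shift [ 0.0002 -0.0005  0.0104]
```

Call:
send_rows:
  series:
    - [0,0,0,0,-0.0005,0.004,-0.95]
    - [0,0,0,0,-0.0005,0.009,-0.95]
    - [0,0,0,0,-0.0005,0.014,-0.95]
    - [0,0,0,0,-0.0005,0.017,-0.95]
    - [0,0,0,0,-0.0005,0.017,-0.95]

```text
time_s: 26.05
ee_pos: [0.5135, -0.1345, 0.1785]
eef_rot: [3.141, -0.001, -2.932]
force: [0.6, -0.6, -0.2]
grip_width: 0.0093
```

Call:
send_rows:
  series:
    - [0,0,0,0,0,0.003,-0.95]
    - [0,0,0,0,0,0.006,-0.95]
    - [0,0,0,0,0,0.008,-0.95]
    - [0,0,0,0,0,0.008,-0.95]

```text
time_s: 26.45
ee_pos: [0.5139, -0.1348, 0.1712]
eef_rot: [-3.141, 0.001, -2.932]
force: [0.8, -2.0, 0.4]
grip_width: 0.0097
```

```bash
python3 -c "
from go import *
row(CH([0,.027,.169]),YC)"
```

```text
t 26.45 ee [ 0.5139 -0.1348  0.1712] yaw -167.97 F [ 0.8 -2.   0.4] w 0.0097 q6 -2.11
turn [-0.04  0.04 -0.02] shift [ 0.0006 -0.0001  0.0022]
```

Call:
send_rows:
  series:
    - [0,0,0,0,0,0.002,-0.95]
    - [0,0,0,0,0,0.004,-0.95]
    - [0,0,0,0,0,0.006,-0.95]
    - [0,0,0,0,0,0.006,-0.95]

```text
time_s: 26.85
ee_pos: [0.5141, -0.1348, 0.1656]
eef_rot: [-3.141, 0.002, -2.932]
force: [1.9, -2.1, 5.7]
grip_width: 0.0098
```

Call:
send_rows:
  series:
    - [0,0,0,0,-0.0003,0.002,-0.95]
    - [0,0,0,0,-0.0005,0.004,-0.95]
    - [0,0,0,0,-0.0005,0.006,-0.95]
    - [0,0,0,0,-0.0005,0.006,-0.95]

```text
time_s: 27.25
ee_pos: [0.5145, -0.1349, 0.1602]
eef_rot: [-3.141, 0.002, -2.932]
force: [-0.2, 1.6, 11.2]
grip_width: 0.0098
```

```bash
python3 -c "
from go import *
row(CH([0,.027,.154]),YC); print(ctrl.get_obs()['moment'])
for n in('scene','top'): snap(n,n+'12')
cv2.imwrite('pics/v12.png',cv2.resize(cv2.imread('pics/scene12.png')[170:290,270:370],None,fx=5,fy=5,interpolation=cv2.INTER_CUBIC))"
```

```text
t 27.25 ee [ 0.5145 -0.1349  0.1602] yaw -167.96 F [-0.2  1.6 11.2] w 0.0098 q6 -2.11
turn [-0.03  0.14 -0.01] shift [0.0011 0.0001 0.0062]
[ 0.54421458 -0.04586873  0.05241261]
```

View pics/v12.png

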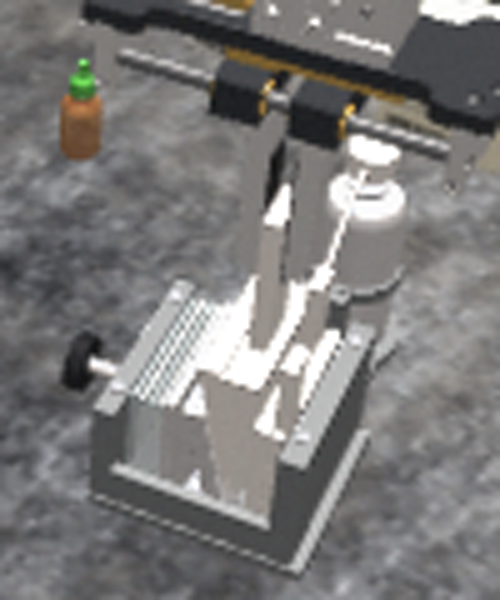

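Call:
send_rows:
  series:
    - [0,0,0,0,0,0.002,-0.95]
    - [0,0,0,0,0,0.004,-0.95]
    - [0,0,0,0,0,0.0055,-0.95]
    - [0,0,0,0,0,0.0055,-0.95]

```text
time_s: 27.75
ee_pos: [0.5147, -0.1348, 0.1552]
eef_rot: [-3.141, 0.003, -2.931]
force: [0.0, 2.8, 15.2]
grip_width: 0.0094
```

```bash
python3 -c "
from go import *
row(CH([0,.027,.154]),YC); print(ctrl.get_obs()['moment'])
for n in('scene','top'): snap(n,n+'13')
a=cv2.imread('pics/scene9.png')[225:275,275:335]; b=cv2.imread('pics/scene13.png')[225:275,275:335]
cv2.imwrite('pics/v13.png',np.hstack([cv2.resize(x,(400,400),interpolation=cv2.INTER_CUBIC) for x in(a,b)]))"
```

```text
t 27.75 ee [ 0.5147 -0.1348  0.1552] yaw -167.96 F [ 0.   2.8 15.2] w 0.0094 q6 -2.11
turn [-0.05  0.19 -0.01] shift [0.0014 0.0001 0.0012]
[0.83419221 0.05764816 0.0627097 ]
```

View pics/v13.png

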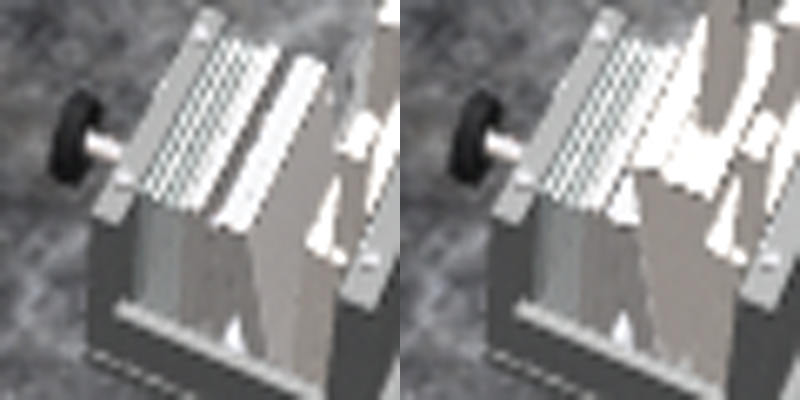

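Run:
```python
from go import *
ys=np.arange(34,62,1.)
print('y   ',' '.join('%3d'%y for y in ys))
for x in(-38,-34,-30,-26,-22,-10,0,10,20):
  for tag in('scene9','scene12','scene13'):
    c=load(tag);g=cv2.cvtColor(c['pixels'],cv2.COLOR_RGB2GRAY).astype(np.float32)
    uv=np.array([proj(c,CH([x/1e3,y/1e3,.075])) for y in ys],np.float32)
    print(x,tag[5:],' '.join('%3d'%q for q in cv2.remap(g,uv[None,:,0],uv[None,:,1],cv2.INTER_LINEAR)[0]))
```

```text
y     34  35  36  37  38  39  40  41  42  43  44  45  46  47  48  49  50  51  52  53  54  55  56  57  58  59  60  61
-38 9 155 156 158 155 164 179 198 210 204 189 176 171 172 200 216 213 187 154 137 122 122 139 160 152 145 154 174 195
-38 12 144 145 145 145 146 146 148 152 152 153 158 167 176 193 203 202 179 151 140 126 125 142 162 155 148 157 178 198
-38 13 145 145 145 146 147 147 145 142 131 129 139 155 168 190 203 203 183 169 157 139 132 147 163 156 150 159 179 198
-34 9 156 155 170 195 221 239 249 248 246 247 249 250 248 243 228 191 154 138 127 126 149 185 214 236 244 234 225 222
-34 12 146 146 146 146 149 158 169 199 233 249 248 246 247 248 250 251 250 216 176 151 164 192 219 239 247 237 227 225
-34 13 145 146 146 146 146 146 146 183 228 245 246 250 250 248 248 249 250 240 222 199 189 197 219 239 247 238 229 227
-30 9 156 148 149 175 217 247 249 249 249 248 248 249 250 241 206 166 143 128 120 127 136 171 212 245 245 241 236 232
-30 12 145 145 146 145 145 145 148 150 166 203 243 248 248 250 251 251 239 214 181 157 147 174 215 247 247 244 239 236
-30 13 146 146 146 146 145 145 145
[... 1508 characters left out ...]
155 160 168 185 214 237 248 248 247 248 250 251 251 250 231 202 171 149 129 124 147 184 215 237 248 243 240 235
10 12 255 255 255 255 255 255 254 253 252 250 252 253 254 254 255 255 255 255 255 254 250 245 244 246 249 245 241 237
10 13 222 224 235 248 246 249 252 246 238 241 248 255 255 255 255 255 255 255 253 237 219 209 226 242 249 246 242 238
20 9 153 148 152 187 228 247 250 249 248 248 249 250 250 237 216 188 155 128 118 115 115 166 221 248 246 243 240 239
20 12 151 152 152 151 149 172 205 237 240 242 244 248 254 255 255 255 255 255 255 255 254 254 253 251 249 246 243 242
20 13 146 146 146 146 146 162 182 197 216 239 252 254 254 255 255 255 255 255 240 212 178 200 233 249 248 245 242 242
```

Call:
send_rows:
  series:
    - [0,0,0,0,0,0,-0.95]
    - [0,0,0,0,0,0,-0.95]
    - [0,0,0,0,0,0,-0.95]
    - [0,0,0,0,0,0,-0.95]
    - [0,0,0,0,0,0,-0.95]
    - [0,0,0,0,0,0,-0.95]

```text
time_s: 28.45
ee_pos: [0.5147, -0.1349, 0.1551]
eef_rot: [-3.141, 0.003, -2.932]
force: [0.5, 3.6, 14.8]
grip_width: 0.0097
```

```bash
python3 -c "
from ovp import *
o=ctrl.get_obs();snap('scene','scene14');e=o['ee_pos'];z=e[2]*1e3-130.4;F=fr(e[0],e[1],12.05)
S=[(F,box(-38,38,-11,-11,z,z+72)+box(-38,38,-11,20,z+72,z+72),(0,0,255)),(CH,box(-40,40,0,8,80,80)+box(-40,40,8,16,80,80),(0,255,0))]
ov('scene14',(280,190,370,285),6,'pics/v14.png',S)"
```

View pics/v14.png

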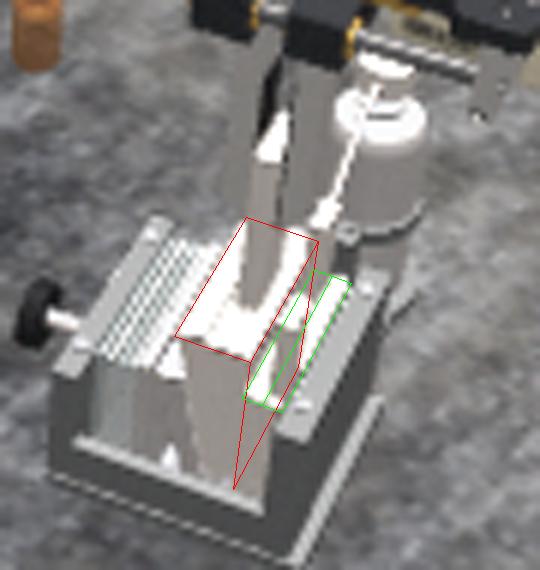

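View pics/scene14.png

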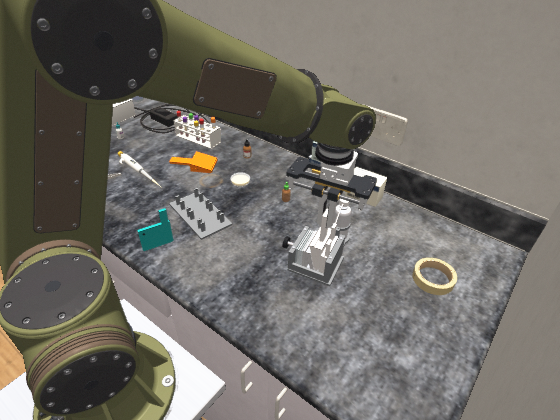

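```bash
python3 -c "
from station import ctrl
print(ctrl.hand_in()); o=ctrl.get_obs(); print(o['time_s'],o['ee_pos'],o['force'],o['grip_width'])"
```

```text
the job is handed in; nothing more can be done
None
the job is handed in; nothing more can be done
```

The chamber is packed and the job was handed in at about 28.5 s, with the wedge still gripped at 60 N and held down.

- **Air duster:** I pressed the nozzle cap until it bottomed out, with the force jumping to 15 N. A picture afterwards showed it back up.
- **Plates:** The gap measured about 21 mm, so both filler plates went in. The first stands on the floor against the end wall, the second beside it. I felt the contact with the floor and with the wall or first plate each time.
- **Wedge:** It went in foot down and pushed the pressure plate back by about 4 mm, well short of the 8 mm stop. The before-and-after pictures gave 4 to 4.5 mm, and the wedge height gave 3.5 to 4 mm.
- **Last checks:** The pose held steady over 0.6 s, the downward force stayed at about 15 N and the wedge had not slipped in the grip. The tape roll, dropper bottle, petri dish and look-alikes were left alone.

Two checks disagreed. The downward push of about 15 N was higher than the roughly 10 N the spring alone would suggest; I put that down to friction. My first rack position was also about 3 mm off, which showed as about 11 N of sideways force at the first grasp; I corrected it before lifting.

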